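# Clear the pail and bring the knobbed jar to the front

### The job

First hang the little pail that stands in front of the jar carousel by its handle on the free hook of the hanger stand and let it hang there, so the front is clear. Then turn the carousel until the jar with the ball-knobbed lid stands squarely at the front of the plinth (the side towards the robot), and finish with the gripper closed on the carousel's centre handle, holding it still so that I can spoon from that jar. Keep all jars standing in their compartments and leave the other things on the bench where they are.

Things in the scene. Friction and masses are not known exactly. Their poses are not given: they have to be found in the camera images.
- pail: small steel pail, loose, 0.11 to 0.2 kg, standing in front of the carousel: 92 mm across the rim, 65 mm high, stiff arched handle of 8 mm round rod over its mouth. Origin: centre of its underside; z up. The handle's level top bar runs along the pail's y from -40 to +40 mm, centre line 130 mm above the underside, 61 mm clear above the rim; its legs come down at y = +-48 mm
- arch (a point): middle of the pail handle's top bar, on the bar's centre line (axes as the pail)
- hanger: fixed dark steel hanger stand: round foot 140 mm across, a 16 mm post with a ball on top (247 mm high) and two opposite J-shaped hooks of 8 mm rod. Origin: centre of the foot's underside. The free front hook reaches out along its own -x (roughly towards the robot); the rear one (+x) carries a trowel that stays there
- hook (a point): bearing point of the free hook: top of the rod at its lowest part, 80 mm out from the post, 204 mm above the bench (axes as the hanger). 28 mm farther out (-x) the upturned tip ends 22 mm higher than this; towards the post the rod rises as much. A pail bar lying here has its centre line 4 to 6 mm above this point
- plinth: fixed square wooden plinth under the carousel, 210 x 210 mm, 22 mm high. Origin: centre of its underside, on the carousel's axis; its front is the side at its own -x, the one towards the robot; z up
- carousel: round wooden tray turning on the plinth, 208 mm across, rim 24 mm high, five compartments between low ribs, centre post with a round handle on top. Turns without stop about the vertical axis, with light bearing friction (0.04 N m), and stays where left. Origin: on the axis at the tray's underside, 30 mm above the bench; tray floor 8 mm higher
- handle (a point): centre of the carousel's turning handle on the axis: upright round wooden knob 40 mm in diameter and 35 mm tall, its centre 167 mm above the bench, clear of everything around it at that height (tallest jar top 132 mm above the bench)
- jar_knob: the wanted jar: stoneware, 54 mm across, with a cork lid that carries a ball-shaped knob 28 mm across (the only jar with one), 94 mm tall over the knob; loose, about 0.22 kg, standing in a compartment of the carousel with its axis 66 mm from the carousel's axis and a few mm of play. Origin: centre of its underside; z up
- jar_a: a plain stoneware jar of the carousel, 54 mm across, 65 mm tall, flat cork lid; otherwise as jar_knob; loose in its compartment
- jar_b: a plain stoneware jar of the carousel, 54 mm across, 65 mm tall, flat cork lid; otherwise as jar_knob; loose in its compartment
- jar_c: a plain stoneware jar of the carousel, 54 mm across, 65 mm tall, flat cork lid; otherwise as jar_knob; loose in its compartment
- jar_e: a plain stoneware jar of the carousel, 54 mm across, 65 mm tall, flat cork lid; otherwise as jar_knob; loose in its compartment
- pot: speckled white ceramic pot, 112 mm across the rim, 90 mm tall, loose; bystander. Origin: centre of its underside
- dibber: black plastic dibber, 160 mm long, 24 mm thick with a 50 mm cross grip, lying between carousel and hanger, along its own x; bystander. Origin: under its middle
- tweezers: steel tweezer set in a flat tray 140 x 52 x 12 mm, long side along its own x; bystander. Origin: centre of its underside
- funnel: aluminium funnel resting upside down, 100 mm across the rim, 105 mm tall; bystander. Origin: centre of its underside
- sprayer: white spray bottle 64 mm across, 165 mm tall, behind; bystander. Origin: centre of its underside
Things that resemble listed ones, but are neither listed nor needed, are in the scene too. What is shaped like the pail but yellow is not meant.

How it is judged:
By the outcome, as a careful person would: the job done as asked, in the order asked, and still so for the second after the job is handed in, while the arm keeps its last pose, push and grip.
It also fails if it takes over 64 s, if anything falls off the work surface, if the arm or the gripper's body presses on something with over 40 N, if the wrist force passes 120 N, or if a joint passes its speed limit or range.

### The arm

A 6-joint arm with a two-finger parallel gripper is mounted at the origin on the work surface. World frame = base frame: x ahead of the robot, y to its left, z up, the work surface at z = 0. Lengths are in m, angles in rad, forces in N, time in s.
With the tool pointing down it reaches from about 0.3 to 0.875 m from the base axis. Payload 6.4 kg.
Tool frame: the origin (TCP) lies midway between the tips of the shut fingers; the grasp point (between the pads) lies ctrl.grip_depth behind it (ctrl.grip_depth is the distance from the TCP to the grasp point, in m); x points along the fingers, y is the direction in which the jaws open and shut, and the axes are right-handed (so a half turn about x gives the same grasp; the last joint's range is limited). The gripper opens to 85 mm and grips with 20 to 120 N. Pads are 22 mm wide; open, the fingers measure 114 mm over their backs; the gripper's body (76 mm by 85 mm) begins 54 mm behind the grasp point. The pads swing forward as they close: fully open they stand 13 mm farther back than shut.
Start: joints at [-1.377, 0.181, 1.607, -0, 1.354, -0.206], TCP at [0.224, -0.53, 0.231] pointing down, gripper open.
Joint ranges: [-2.99, 2.99], [-0.89, 2.07], [0.3, 2.58], [-1.14, 4.28], [0, 2.63], [-3.12, 3.12]. Speed limits (rad/s): [2.57, 2.57, 3.01, 3.14, 3.14, 3.14].

### API

Orientations are given as a unit quaternion [w, x, y, z].
In Python, from bench import ctrl gives the robot as it stands.
- The arm moves only by the shell command python3 -m creep 'ROWS'. ROWS is text: rows parted by semicolons, each of 7 numbers parted by spaces: the opening, from 0 (shut) to 1 (fully open), then the shift along the tool's x, y, z in cm, then the turn, a rotation vector about the tool's x, y, z in rad. In form: claw x y z ax ay az; .... A call has 1 to 10 rows; each row shifts and turns the pose as measured when the row begins, along the tool's axes as they then stand; what a row does not reach is not made up. A row lasts 1/8 s, in which the tool goes at most 62.5 mm and 10.7 degrees, less where a joint would pass 70% of its speed; a pose out of reach is approached as far as the arm can. A call with a gripper value outside its range is refused whole. The fingers move at their own pace and stop on an object; the grip force is fixed at half the most. Time passes only in rows, so rows that do not move let the fingers close. It gives the time, the measured TCP pose, the force and the opening at its end, in the units of the state.
- ctrl.get_obs(): the state, without advancing time (a new reading comes with each control period).
- ctrl.camera(name): name is "scene" or "side" or "wrist"; returns (picture, depth): 400x640x3 uint8, blue, green, red; 400x640 float32, m along the optical axis (not along the pixel's ray), 0 where there is no reading.
- ctrl.calibration(name): a dict with "mtx" (3x3 intrinsics, pixels), "R" (3x3) and "t" (3): a world point X has camera coordinates R X + t; the wrist camera has in their place "tool_from_camera" (4x4, takes a point from camera to tool coordinates, whose origin is the TCP and whose axes are the tool frame's). Camera axes: x right, y down, z forward; pixel columns grow to the right and rows downward; lengths in m; the calibration is good to about 2 mm. A picture is of the moment at which its call begins: read the wrist's pose just before it. calibration takes no time and is no camera call.
- ctrl.hand_in(): hands the job in, once; it reports no verdict.
Trained networks look in the newest picture that a camera, given by its name, has taken for a name from the list of things; names that differ only in an ending like _2 or _b are one class to them, and where a whole thing is asked for, a point or a joint stands for the part that bears it (a point fixed in the world has none). Each returns a list of dicts, best first, with "confidence" (0 to 1); they miss things now and then, are a little off and sometimes report something else, mostly with a low value. They report only what shows in the picture. A call takes as long as a camera call. They do not tell look-alikes from the thing itself.
- ctrl.find_in(query, camera): "rect" ([left, top, right, bottom] in pixels, round what is visible of it).
The state is a dict: "time_s": time; "q": joint angles; "dq": joint speeds; "joint_efforts": joint torques, N m; "eef_pos": TCP position; "eef_rot": TCP orientation; "wrist_force": force on the tool from outside, world axes, zero at the start; "torque": the same for the moment, N m; "opening": opening from 0.0 (shut) to 1.0 (fully open).
Only numpy, scipy, OpenCV 4.12 (cv2) and the standard library are available. Lean on these libraries where they do the work, as an engineer would, in place of code of your own. Each camera call takes 0.05 s, during which the arm holds its last target.

## Working session

There is one attempt and no reset: what is moved stays moved. The work goes in short steps, Python scripts to look and compute and a shell command to move; the robot and the scene stay as the last step left them, time stands still between calls to the robot, and variables do not carry over. Pictures are saved under pics/ and viewed, and the job is handed in when it is done.

```bash
ls; mkdir -p pics
python3 - <<'E'
from bench import ctrl
import cv2
o=ctrl.get_obs();print(o, ctrl.grip_depth)
for n in ["scene","side","wrist"]:
    p,d=ctrl.camera(n); cv2.imwrite(f"pics/{n}0.png",p)
    import numpy as np; np.save(f"pics/{n}0.npy",d)
    c=ctrl.calibration(n); print(n,c)
    for q in ["pail","hanger","carousel","jar_knob","plinth","handle","hook"] if n!="wrist" else []:
        try: print(q,[(r["rect"],round(r["confidence"],2)) for r in ctrl.find_in(q,n)])
        except Exception as e: print(q,e)
E
```

```text
pics
{'time_s': 0.0, 'q': array([-1.37731891e+00,  1.81563891e-01,  1.60800337e+00,  1.28136261e-05,
        1.35378543e+00, -2.06324976e-01]), 'dq': array([1.91836001e-03, 1.70610392e-03, 1.49168552e-05, 8.06639646e-04,
       1.90224880e-04, 1.27656375e-03]), 'joint_efforts': array([-2.64523887e-04, -4.44869757e+01, -3.51340270e+01, -3.31114725e-04,
        9.01414751e-03,  1.73453878e-05]), 'eef_pos': array([ 0.22371013, -0.52910332,  0.23037354]), 'eef_rot': array([ 0.13978872,  0.69303395,  0.14103317, -0.69301711]), 'wrist_force': array([-0.19082566, -0.43182833, -0.28575042]), 'torque': array([-0.04022162,  0.04097392, -0.04336161]), 'opening': 0.9986090420418009} 0.0187
scene {'mtx': array([[517.08386221,   0.        , 325.18488299],
       [  0.        , 517.08386221, 191.24126428],
       [  0.        ,   0.        ,   1.        ]]), 'R': array([[-0.81317448,  0.58167337,  0.02008363],
       [ 0.34396338,  0.50812143, -0.7896213 ],
       [-0.46950661, -0.63519186, -0.61326572]]), 't': array([ 0.43395833, -0.06854495,  1.80313349])}
pail [([376.3, 219.1, 405.6, 272.4], 0.7
[... 1331 characters left out ...]
th [([193.3, 242.9, 298.4, 303.0], 0.81)]
handle [([206.6, 215.4, 282.6, 286.0], 0.57), ([268.4, 328.6, 312.5, 378.2], 0.44)]
hook [([288.3, 122.0, 343.7, 196.5], 0.74)]
wrist {'mtx': array([[335.84943418,   0.        , 321.34350034],
       [  0.        , 335.84943418, 206.11764762],
       [  0.        ,   0.        ,   1.        ]]), 'tool_from_camera': array([[ 1.54362188e-04, -3.00014411e-01,  9.53934657e-01,
        -1.42472193e-01],
       [ 9.99999975e-01, -1.08818906e-04, -1.96040078e-04,
        -5.06629510e-04],
       [ 1.62620974e-04,  9.53934663e-01,  3.00014387e-01,
        -7.55004483e-02],
       [ 0.00000000e+00,  0.00000000e+00,  0.00000000e+00,
         1.00000000e+00]])}
```

View pics/scene0.png

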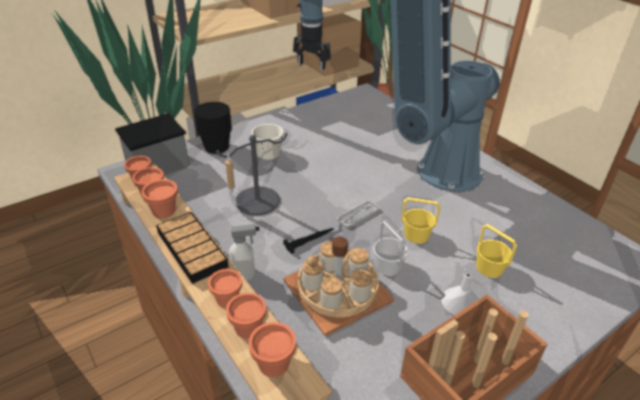

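View pics/side0.png

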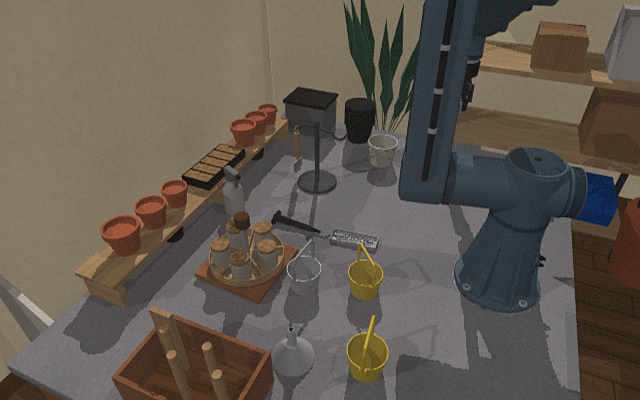

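View pics/wrist0.png

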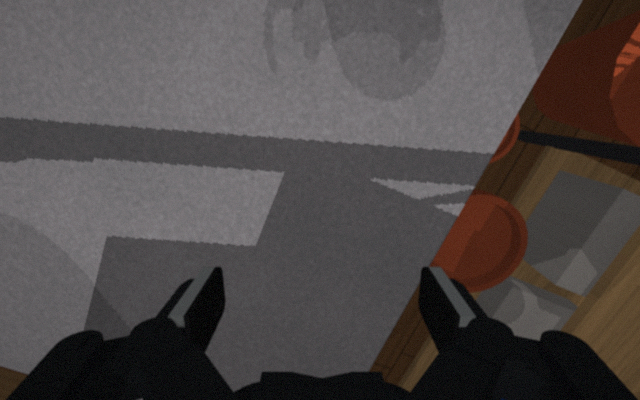

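The scene picture shows the steel pail at about (390,252), the carousel at (340,290), the hanger at (257,175) and two yellow pails as decoys. In the side picture the pail is at (305,272), the carousel at (245,255) and the hanger at (317,155). Next I zoom in and build point clouds.

```bash
cat > h.py <<'E'
import numpy as np, cv2
from bench import ctrl
def cloud(n,d,c=None,o=None):
    c=c or ctrl.calibration(n); K=c["mtx"]
    v,u=np.mgrid[0:400,0:640]
    P=np.stack([(u-K[0,2])/K[0,0]*d,(v-K[1,2])/K[1,1]*d,d],-1)
    if n!="wrist": W=(P-c["t"])@c["R"]   # R^T (P-t)
    else:
        T=c["tool_from_camera"]; P=P@T[:3,:3].T+T[:3,3]
        W=P@rot(o["eef_rot"]).T+o["eef_pos"]
    W[d<=0]=np.nan
    return W
def rot(q):
    from scipy.spatial.transform import Rotation as R
    return R.from_quat([q[1],q[2],q[3],q[0]]).as_matrix()
def proj(n,X):
    c=ctrl.calibration(n); p=(np.atleast_2d(X)@c["R"].T+c["t"])@c["mtx"].T
    return p[:,:2]/p[:,2:]
E
python3 - <<'E'
from h import *
a=cv2.imread("pics/scene0.png")[190:350,270:450]; b=cv2.imread("pics/side0.png")[195:315,180:330]
cv2.imwrite("pics/z1.png",np.hstack([cv2.resize(a,(540,480)),])); cv2.imwrite("pics/z2.png",cv2.resize(b,(750,600),interpolation=cv2.INTER_CUBIC))
for n in ["scene","side"]:
    d=np.load(f"pics/{n}0.npy"); W=cloud(n,d)
    # height map views
    ok=np.isfinite(W[...,2])
    tab=W[ok&(abs(W[...,2])<.02)]
    print(n,"table z",np.median(tab[:,2]))
    m=ok&(W[...,2]>.005)&(W[...,2]<.3)&(W[...,0]>.2)&(W[...,0]<1.1)&(abs(W[...,1])<.8)
    im=np.zeros((640,760,3),np.uint8)+255
    P=W[m]; col=cv2.imread(f"pics/{n}0.png")[m]
    o=np.argsort(P[:,2]); P=P[o]; col=col[o]
    r=((1.0-P[:,0])*500+100).astype(int).clip(0,639); c=((.76-P[:,1])*500).astype(int).clip(0,759)
    im[r,c]=col
    cv2.imwrite(f"pics/top_{n}.png",im[:590])
E
```

```text
scene table z -0.00040854429392274584
side table z -0.0021864408633559857
```

View pics/z1.png

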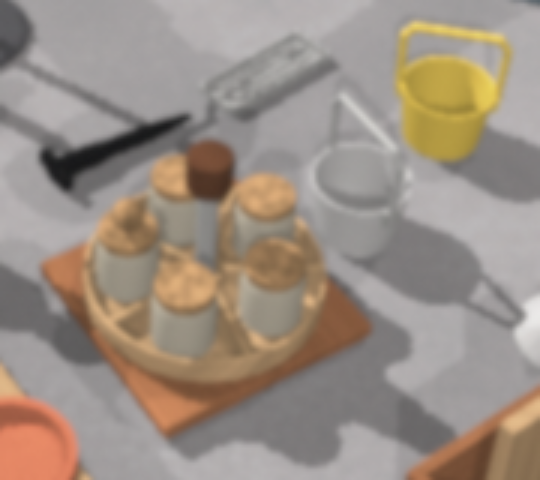

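View pics/z2.png

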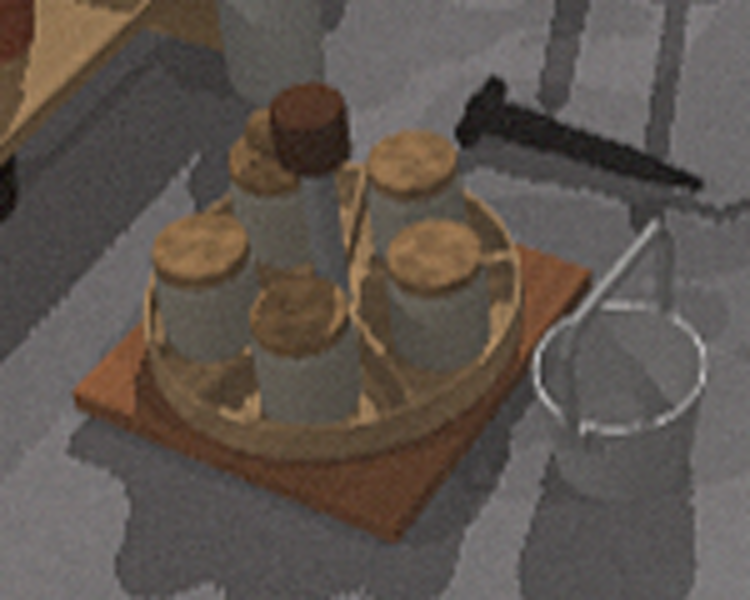

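View pics/top_scene.png

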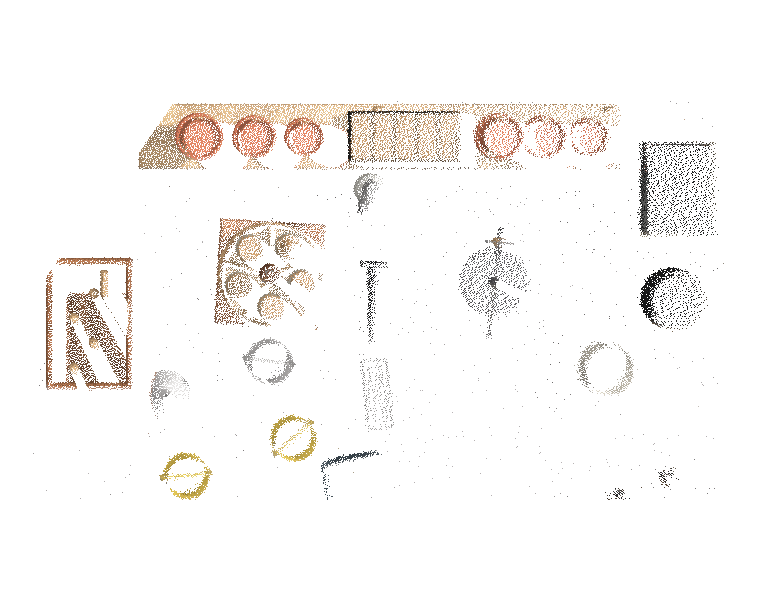

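View pics/top_side.png

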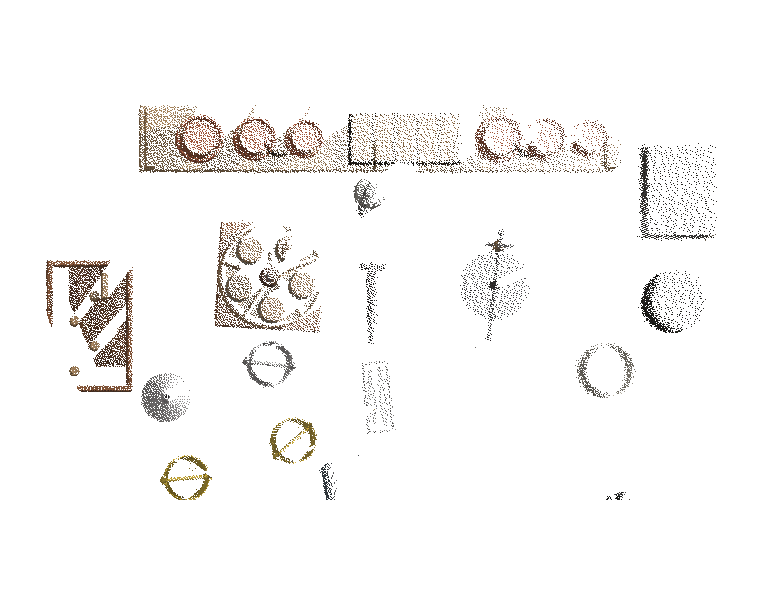

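The jar with the ball knob is at the back right of the carousel, at (285,243) in the top view. Now I fit everything numerically.

```bash
cat >> h.py <<'E'
def fits(W):
    r={}
    A=W.reshape(-1,3); A=A[np.isfinite(A[:,2])]
    return A
def near(A,x,y,rad,z0,z1): return A[(np.hypot(A[:,0]-x,A[:,1]-y)<rad)&(A[:,2]>z0)&(A[:,2]<z1)]
def circ(P):
    M=np.c_[2*P[:,:2],np.ones(len(P))]; s=np.linalg.lstsq(M,(P[:,:2]**2).sum(1),rcond=None)[0]
    return s[:2],np.sqrt(s[2]+s[0]**2+s[1]**2)
E
python3 - <<'E'
from h import *
np.set_printoptions(precision=4,suppress=True)
for n in ["scene","side"]:
    A=fits(cloud(n,np.load(f"pics/{n}0.npy")))
    zoff=0
    print("==",n)
    # pail
    B=near(A,.68,.222-.0,.06,.105,.15)
    m=B.mean(0);u,s,v=np.linalg.svd(B-m,full_matrices=False)
    print("bar",len(B),m,v[0],"ext",((B-m)@v[0]).min(),((B-m)@v[0]).max(),"z",np.percentile(B[:,2],[5,50,95]))
    R=near(A,.68,.222,.06,.045,.072); print("rim",len(R),circ(R))
    # carousel knob
    K=near(A,.855,.224,.04,.14,.2); print("knob",len(K),K[:,:2].min(0),K[:,:2].max(0),K[:,2].max()); 
    T=K[K[:,2]>K[:,2].max()-.006];print(" top",T.mean(0),circ(K[K[:,2]<.178]))
    # rim carousel
    # plinth
    Pp=near(A,.855,.224,.16,.014,.026); h=cv2.minAreaRect((Pp[:,:2]*1000).astype(np.float32)); print("plinth",len(Pp),h)
    # jar tops
    for x,y in [(.9,.25),(.91,.19),(.84,.28),(.79,.217),(.84,.155)]:
        J=near(A,x,y,.03,.098,.108); 
        k=near(A,x,y,.04,.112,.14)
        print(" jar",J.mean(0) if len(J) else None,len(J),"above",len(k), k.mean(0) if len(k) else None, k[:,2].max() if len(k) else None)
    # hanger
    H=near(A,.83,-.226,.02,.05,.19); print("post",len(H),H.mean(0))
    B=near(A,.83,-.226,.02,.225,.26); print("ball",len(B),B.mean(0) if len(B) else 0,B[:,2].max() if len(B) else 0)
    F=near(A,.83,-.226,.085,.004,.02); print("foot",len(F),(F.min(0)+F.max(0))/2,F.max(0)-F.min(0))
    H=near(A,.83,-.226,.14,.17,.245); m=np.hypot(H[:,0]-.83,H[:,1]+.226)>.025; H=H[m&(H[:,0]<.83)]
    i=np.argsort(H[:,0]);print("hook",len(H));
    H=H[i]
    for k in range(0,len(H),max(1,len(H)//14)): print("  ",H[k])
E
```

```text
== scene
bar 206 [0.6898 0.207  0.1207] [ 0.7362 -0.6752  0.0459] ext -0.07508633248242777 0.04159228980922316 z [0.1055 0.1227 0.1335]
rim 348 (array([0.6779, 0.2197]), np.float64(0.046090104090764854))
knob 29 [0.884  0.2254] [0.8948 0.2505] 0.1641333253765809
 top [0.8895 0.2365 0.1612] (array([0.8874, 0.2364]), np.float64(0.007512746365071793))
plinth 618 ((732.52099609375, 215.53875732421875), (210.88116455078125, 50.90800476074219), 87.1671142578125)
 jar [0.9005 0.2688 0.1064] 1 above 12 [0.91   0.2812 0.1282] 0.1345724309834889
 jar None 0 above 58 [0.932  0.1786 0.1265] 0.13986805399685154
 jar None 0 above 0 None None
 jar None 0 above 0 None None
 jar None 0 above 0 None None
post 0 [nan nan nan]
ball 0 0 0
foot 42 [ 0.7902 -0.2234  0.0054] [0.0746 0.1459 0.0029]
hook 115
   [ 0.6907 -0.2381  0.2089]
   [ 0.6967 -0.2394  0.2069]
   [ 0.7041 -0.2319  0.2034]
   [ 0.7075 -0.2423  0.1812]
   [ 0.711  -0.2304  0.1753]
   [ 0.7133 -0.233   0.1711]
   [ 0.7147 -0.2423  0.205 ]
   [ 0.7162 -0.2287  0.1958]
   [ 0.7174 -0.2385  0.1977]
   [ 0.72   -0.2392  0.1701]
   [ 0.7228 -0.2
[... 750 characters left out ...]
8580784
 jar None 0 above 0 None None
 jar None 0 above 0 None None
 jar None 0 above 0 None None
post 0 [nan nan nan]
ball 0 0 0
foot 3 [ 0.8937 -0.2764  0.0162] [0.0123 0.018  0.0061]
hook 73
   [ 0.6918 -0.2345  0.2097]
   [ 0.6986 -0.2386  0.1758]
   [ 0.7017 -0.2369  0.1721]
   [ 0.7043 -0.2366  0.1986]
   [ 0.7057 -0.2458  0.1783]
   [ 0.7079 -0.235   0.1833]
   [ 0.7085 -0.2277  0.1754]
   [ 0.7099 -0.2243  0.1922]
   [ 0.7115 -0.2346  0.1828]
   [ 0.7141 -0.2415  0.2017]
   [ 0.7179 -0.2413  0.1972]
   [ 0.7251 -0.2415  0.207 ]
   [ 0.7315 -0.2401  0.2176]
   [ 0.7333 -0.2361  0.2155]
   [ 0.7385 -0.239   0.2168]<stdin>:24: RuntimeWarning: Mean of empty slice.
  ret = um.true_divide(
```

I misread the map scale: x = 1-(r-100)/500. I'll redo the fits.

```bash
cat > fit.py <<'E'
from h import *
np.set_printoptions(precision=4,suppress=True)
for n in ["scene","side"]:
    A=fits(cloud(n,np.load(f"pics/{n}0.npy")))
    print("==",n)
    B=near(A,.478,.222,.055,.115,.15)
    m=B.mean(0);u,s,v=np.linalg.svd(B-m,full_matrices=False)
    e=(B-m)@v[0]
    print("bar",len(B),m+v[0]*(e.min()+e.max())/2,v[0],"ext",e.max()-e.min(),"z",np.percentile(B[:,2],[5,50,95]),"ang",np.degrees(np.arctan2(v[0][1],v[0][0])))
    R=near(A,.478,.222,.06,.055,.072); print("rim",len(R),circ(R))
    K=near(A,.654,.224,.04,.145,.2); print("knob",len(K),(K[:,:2].min(0)+K[:,:2].max(0))/2,K[:,2].max()); 
    T=K[K[:,2]>.178];print(" top",len(T),T.mean(0),cv2.minEnclosingCircle((T[:,:2]*1000).astype(np.float32)),"side circ",circ(K[K[:,2]<.178]))
    Pp=near(A,.654,.224,.16,.012,.026); h=cv2.minAreaRect((Pp[:,:2]*1000).astype(np.float32)); print("plinth",len(Pp),h)
    for x,y in [(.704,.262),(.71,.19),(.63,.283),(.587,.217),(.635,.157)]:
        J=near(A,x,y,.035,.096,.11); k=near(A,x,y,.035,.112,.14)
        print(" jar",J.mean(0) if len(J) else None,len(J),"above",len(k), k.mean(0) if len(k) else None, k[:,2].max() if len(k) else None)
    H=near(A,.632,-.226,.02,.05,.19); print("post",len(H),H.mean(0))
    B=near(A,.632,-.226,.02,.225,.26); print("ball",len(B),B.mean(0) if len(B) else 0,B[:,2].max() if len(B) else 0)
    F=near(A,.632,-.226,.085,.004,.02); print("foot",len(F),(F.min(0)+F.max(0))/2,F.max(0)-F.min(0))
    H=near(A,.632,-.226,.14,.17,.245); m=np.hypot(H[:,0]-.632,H[:,1]+.226)>.015; H=H[m]
    i=np.argsort(H[:,0]);print("hook",len(H));
    H=H[i]; H=H[H[:,0]<.62]
    print(np.polyfit(H[:,0],H[:,1],1),"angle slope")
    for k in range(0,len(H),max(1,len(H)//14)): print("  ",H[k])
E
python3 fit.py
```

```text
== scene
bar 106 [0.4781 0.2233 0.13  ] [-0.1057 -0.9939  0.032 ] ext 0.10249953521860154 z [0.1202 0.1308 0.1352] ang -96.06920450134854
rim 235 (array([0.4768, 0.2219]), np.float64(0.04428458486694757))
knob 298 [0.6517 0.219 ] 0.19119526258364297
 top 169 [0.653  0.2218 0.1838] ((651.5352172851562, 218.7837371826172), 22.340423583984375) side circ (array([0.6518, 0.2204]), np.float64(0.01840891810767693))
plinth 1305 ((626.8782958984375, 222.54632568359375), (213.25831604003906, 262.5568542480469), 86.3121109008789)
 jar [0.7047 0.2617 0.1023] 284 above 0 None None
 jar [0.7109 0.1898 0.102 ] 190 above 99 [0.7092 0.1875 0.1248] 0.13346321826144242
 jar [0.6306 0.2838 0.1023] 279 above 0 None None
 jar [0.5872 0.2191 0.1022] 244 above 0 None None
 jar [0.6417 0.1542 0.102 ] 146 above 0 None None
post 190 [ 0.6369 -0.2265  0.1229]
ball 52 [ 0.6372 -0.2263  0.2382] 0.2488136027047299
foot 929 [ 0.6329 -0.23    0.0118] [0.1569 0.15   0.0157]
hook 247
[-0.1171 -0.1553] angle slope
   [ 0.5224 -0.2223  0.2137]
   [ 0.5302 -0.2216  0.2061]
   [ 0.532  -0.2184  0.2119]
   [ 0.5383 -0.2202
[... 1115 characters left out ...]
187 above 0 None None
post 148 [ 0.6281 -0.2266  0.1195]
ball 32 [ 0.6278 -0.2262  0.2362] 0.24415560569815253
foot 643 [ 0.6337 -0.2295  0.0119] [0.1498 0.1382 0.0157]
hook 184
[-0.1151 -0.1569] angle slope
   [ 0.5198 -0.221   0.2201]
   [ 0.5235 -0.2215  0.2226]
   [ 0.5276 -0.2159  0.2065]
   [ 0.5328 -0.2208  0.2027]
   [ 0.5394 -0.2204  0.1978]
   [ 0.5488 -0.2178  0.2007]
   [ 0.5538 -0.2218  0.2012]
   [ 0.5621 -0.2254  0.1937]
   [ 0.5671 -0.2201  0.2028]
   [ 0.5708 -0.2202  0.2093]
   [ 0.5752 -0.2227  0.2071]
   [ 0.5824 -0.2228  0.2201]
   [ 0.5861 -0.2235  0.2117]
   [ 0.5933 -0.2238  0.2137]
   [ 0.6015 -0.2266  0.2215]
   [ 0.6083 -0.2258  0.2205]
   [ 0.616  -0.2275  0.218 ]
```

```bash
cat >> h.py <<'E'
def go(target,jaw_ang,nrows=None,lock=None):
    """target world TCP; jaw_ang deg world dir of tool y; prints total tool-frame shift (cm) and rotvec"""
    from scipy.spatial.transform import Rotation as Ro
    o=ctrl.get_obs(); R=rot(o["eef_rot"])
    a=np.radians(jaw_ang); best=None
    for s in (0,np.pi):
        y=np.array([np.cos(a+s),np.sin(a+s),0]); x=np.array([0,0,-1.]); z=np.cross(x,y)
        Rt=np.stack([x,y,z],1); rv=Ro.from_matrix(R.T@Rt).as_rotvec()
        if best is None or np.linalg.norm(rv)<np.linalg.norm(best): best=rv
    d=R.T@(np.array(target)-o["eef_pos"])*100
    print("TCP",o["eef_pos"].round(4),"jaw",np.degrees(np.arctan2(R[1,1],R[0,1])).round(2),"q",o["q"].round(2),"t",round(o["time_s"],2),"F",o["wrist_force"].round(1),"open",round(o["opening"],3))
    print("R cols",R.round(3).tolist())
    print("shift cm",d.round(2),"|",np.linalg.norm(d).round(2),"rotvec",best.round(3))
E
python3 - <<'E'
from h import *
go([.4775,.197,.30],-6.2)
E
```

```text
TCP [ 0.2238 -0.5297  0.2313] jaw -67.09 q [-1.38  0.18  1.61  0.    1.35 -0.21] t 0.85 F [ 0.3 -0.5  0.1] open 1.003
R cols [[0.0, 0.389, -0.921], [0.0, -0.921, -0.389], [-1.0, 0.0, -0.0]]
shift cm [ -6.87 -57.06 -51.65] | 77.27 rotvec [-1.063 -0.    -0.   ]
```

```bash
python3 -m creep '1 -2.5 0 0 -0.18 0 0; 1 -2.5 0 0 -0.18 0 0; 1 -2 0 0 -0.18 0 0; 1 0 0 0 -0.18 0 0; 1 0 0 0 -0.18 0 0; 1 0 0 0 -0.16 0 0' | tail -5; python3 -c "
from h import *
go([.4775,.197,.30],-6.2)"
```

```text
time_s: 1.6
eef_pos: [0.2238, -0.5295, 0.3036]
eef_rot: [0.48, 0.519, 0.48, -0.519]
wrist_force: [-0.0, 0.3, -0.3]
opening: 1.002
TCP [ 0.2238 -0.5295  0.3036] jaw -4.42 q [-1.38  0.13  1.52  0.    1.49 -1.3 ] t 1.6 F [-0.   0.3 -0.3] open 1.002
R cols [[0.0, 0.997, -0.077], [0.0, -0.077, -0.997], [-1.0, 0.0, -0.0]]
shift cm [  0.37  19.7  -74.39] | 76.96 rotvec [ 0.031 -0.    -0.   ]
```

```bash
python3 -m creep '1 0 1.5 -5.7 0.03 0 0; 1 0 1.5 -5.7 0 0 0; 1 0 1.5 -5.7 0 0 0; 1 0 1.5 -5.7 0 0 0; 1 0 1.5 -5.7 0 0 0; 1 0 1.5 -5.7 0 0 0; 1 0 1.5 -5.7 0 0 0; 1 0 1.5 -5.7 0 0 0; 1 0 1.5 -5.7 0 0 0; 1 0 1.5 -5.7 0 0 0' | tail -5; python3 -c "
from h import *
go([.4775,.197,.30],-6.2)"
```

```text
time_s: 2.85
eef_pos: [0.4371, 0.0345, 0.305]
eef_rot: [0.473, 0.529, 0.468, -0.527]
wrist_force: [1.4, -0.5, 0.8]
opening: 0.999
TCP [0.4371 0.0345 0.305 ] jaw -6.59 q [-0.19 -0.2   1.84 -0.    1.5  -0.08] t 2.85 F [ 1.4 -0.5  0.8] open 0.999
R cols [[0.008, 0.993, -0.115], [-0.003, -0.115, -0.993], [-1.0, 0.008, 0.002]]
shift cm [  0.48   2.15 -16.61] | 16.76 rotvec [-0.007  0.002 -0.008]
```

```bash
python3 -m creep '1 0 0.6 -5.5 0 0 0; 1 1 0.5 -5.5 0 0 0; 1 2 0.5 -5 0 0 0;1 1 0 0 0 0 0; 1 0 0 0 0 0 0' | tail -5
python3 - <<'E'
from h import *
go([.472,.197,.25],-6.2)
o=ctrl.get_obs(); p,d=ctrl.camera("wrist"); cv2.imwrite("pics/w1.png",p); np.save("pics/w1.npy",d)
print(ctrl.find_in("pail","wrist"))
W=cloud("wrist",d,None,o); A=fits(W)
print("table",np.median(A[abs(A[:,2])<.02][:,2]))
np.set_printoptions(precision=4,suppress=True)
B=near(A,.475,.222,.06,.115,.15); m=B.mean(0);u,s,v=np.linalg.svd(B-m,full_matrices=False); e=(B-m)@v[0]
print("bar",len(B),m,m+v[0]*(e.min()+e.max())/2,v[0],e.max()-e.min(),np.degrees(np.arctan2(v[0][1],v[0][0])))
K=near(A,.649,.22,.04,.15,.2); print("knob",len(K),K.mean(0) if len(K) else 0)
if len(K): print(cv2.minEnclosingCircle((K[K[:,2]>.178][:,:2]*1000).astype(np.float32)))
E
```

```text
time_s: 3.48
eef_pos: [0.4726, 0.2008, 0.2647]
eef_rot: [0.476, 0.528, 0.469, -0.524]
wrist_force: [-0.5, 1.0, -0.1]
opening: 1.002
TCP [0.4726 0.2008 0.2647] jaw -6.18 q [ 0.17  0.01  1.73 -0.01  1.4   0.28] t 3.48 F [-0.5  1.  -0.1] open 1.002
R cols [[0.012, 0.994, -0.108], [-0.003, -0.108, -0.994], [-1.0, 0.012, 0.002]]
shift cm [ 1.47 -0.04  0.38] | 1.52 rotvec [ 0.     0.002 -0.012]
[{'rect': [1.1, 0.0, 125.4, 63.5], 'confidence': 0.96}, {'rect': [275.8, 108.4, 362.5, 227.8], 'confidence': 0.87}, {'rect': [112.4, 175.2, 231.3, 278.0], 'confidence': 0.74}, {'rect': [503.9, 161.1, 599.1, 205.5], 'confidence': 0.51}, {'rect': [375.9, 32.5, 580.0, 227.5], 'confidence': 0.44}]
table 0.00011085022769691255
bar 1164 [0.4738 0.224  0.1319] [0.4733 0.2191 0.132 ] [-0.1097 -0.9936  0.0273] 0.10498222839279134 -96.29938636362343
knob 4092 [0.6421 0.2203 0.1789]
((647.4705810546875, 217.6588897705078), 20.322153091430664)
```

View pics/w1.png

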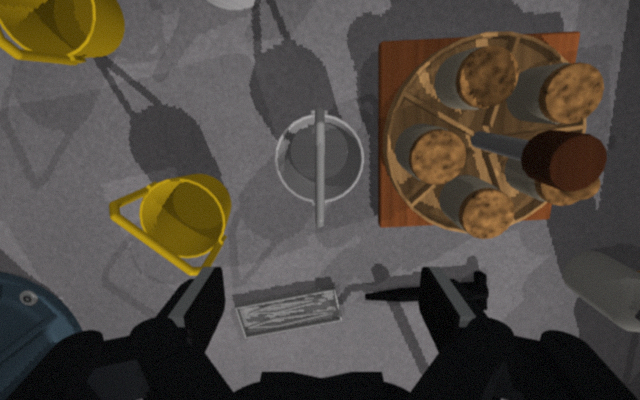

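The wrist view shows the steel pail at (320,160), with its bar upright at column 320. The bar is at (0.474, 0.2225, 0.13) and 83.7°, and all three cameras agree. I descend 26 mm to the -y side of the bar's middle.

```bash
python3 -m creep '1 5 -0.1 0.4 0 0 -0.01; 1 5 0 0 0 0 0; 1 4 0 0 0 0 0; 1 1.3 0 0 0 0 0; 1 0 0 0 0 0 0' | tail -5
python3 - <<'E'
from h import *
go([.4712,.1967,.1113],-6.3)
o=ctrl.get_obs(); p,d=ctrl.camera("wrist"); cv2.imwrite("pics/w2.png",p)
E
```

```text
time_s: 4.2
eef_pos: [0.4795, 0.1907, 0.1165]
eef_rot: [0.473, 0.533, 0.465, -0.524]
wrist_force: [0.6, 0.2, 0.4]
opening: 1.0
TCP [0.4795 0.1907 0.1165] jaw -6.83 q [ 0.15  0.18  1.86 -0.    1.08  0.27] t 4.2 F [0.6 0.2 0.4] open 1.0
R cols [[0.017, 0.993, -0.119], [-0.0, -0.119, -0.993], [-1.0, 0.017, -0.002]]
shift cm [ 0.5 -0.9 -0.5] | 1.15 rotvec [-0.009 -0.002 -0.017]
```

View pics/w2.png

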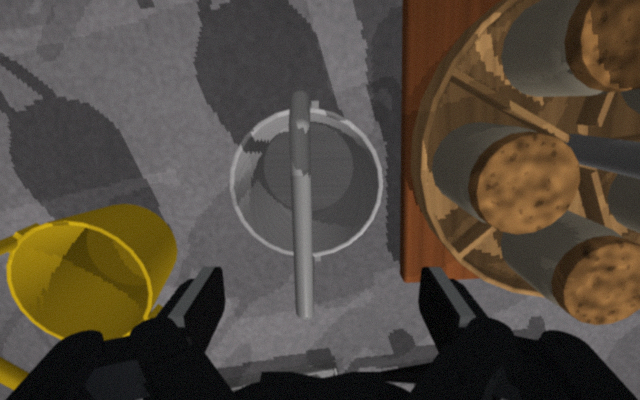

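The bar is at column 303, about 18 px left of the jaw centre at 321. That matches the computed -0.9 cm, so I correct it before closing.

```bash
python3 -m creep '1 0.5 -0.9 -0.5 -0.01 0 -0.016; 1 0 0 0 0 0 0' | tail -5
python3 - <<'E'
from h import *
go([.4712,.1967,.1113],-6.3)
E
```

```text
time_s: 4.5
eef_pos: [0.4733, 0.1975, 0.1149]
eef_rot: [0.473, 0.529, 0.471, -0.524]
wrist_force: [0.1, -0.0, 0.0]
opening: 0.998
TCP [0.4733 0.1975 0.1149] jaw -6.23 q [0.16 0.18 1.87 0.   1.09 0.27] t 4.5 F [ 0.1 -0.   0. ] open 0.998
R cols [[0.006, 0.994, -0.109], [0.003, -0.109, -0.994], [-1.0, 0.006, -0.003]]
shift cm [ 0.36 -0.2   0.1 ] | 0.42 rotvec [ 0.001 -0.003 -0.006]
```

```bash
python3 -m creep '1 0.4 -0.2 0 0 0 -0.006; 0.5 0 0 0 0 0 0; 0 0 0 0 0 0 0; 0 0 0 0 0 0 0; 0 0 0 0 0 0 0; 0 0 0 0 0 0 0; 0 0 0 0 0 0 0' | tail -5
python3 - <<'E'
from h import *
go([.4712,.1967,.1113],-6.3)
o=ctrl.get_obs(); p,d=ctrl.camera("wrist"); cv2.imwrite("pics/w3.png",p)
E
```

```text
time_s: 5.38
eef_pos: [0.4723, 0.1981, 0.1121]
eef_rot: [0.472, 0.528, 0.473, -0.525]
wrist_force: [-0.3, -0.8, -0.4]
opening: 0.069
TCP [0.4723 0.1981 0.1121] jaw -6.18 q [0.16 0.18 1.87 0.   1.09 0.27] t 5.38 F [-0.3 -0.8 -0.4] open 0.069
R cols [[0.003, 0.994, -0.108], [0.004, -0.108, -0.994], [-1.0, 0.003, -0.004]]
shift cm [ 0.08 -0.09  0.15] | 0.19 rotvec [ 0.002 -0.004 -0.003]
```

View pics/w3.png

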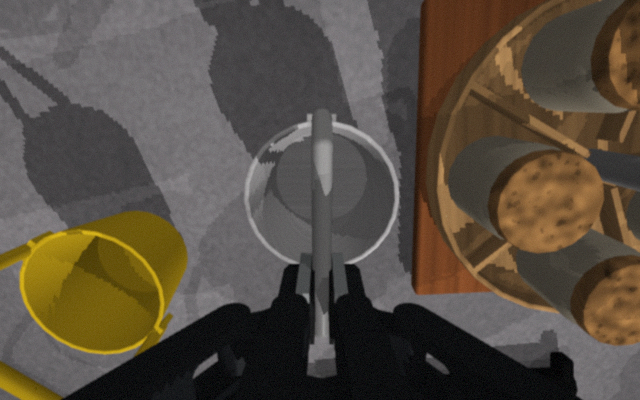

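The bar is gripped: it lies between the pads at (322,290) and the opening is 0.07. I lift it.

```bash
python3 -m creep '0 -2 0 0 0 0 0; 0 -3 0 0 0 0 0; 0 -3.5 0 0 0 0 0; 0 -3 0 0 0 0 0; 0 0 0 0 0 0 0' | tail -5
python3 - <<'E'
from h import *
go([.445,-.243,.2225],-6.3)
o=ctrl.get_obs(); p,d=ctrl.camera("wrist"); cv2.imwrite("pics/w4.png",p);np.save("pics/w4.npy",d)
p,d=ctrl.camera("side"); cv2.imwrite("pics/s4.png",p[100:320,160:480].repeat(2,0).repeat(2,1))
E
```

```text
time_s: 6.05
eef_pos: [0.47, 0.1974, 0.2278]
eef_rot: [-0.471, -0.526, -0.474, 0.526]
wrist_force: [0.5, -0.6, -1.7]
opening: 0.063
TCP [0.47   0.1974 0.2278] jaw -6.19 q [0.16 0.04 1.77 0.   1.33 0.27] t 6.05 F [ 0.5 -0.6 -1.7] open 0.063
R cols [[-0.003, 0.994, -0.108], [0.003, -0.108, -0.994], [-1.0, -0.003, -0.003]]
shift cm [ 0.41  2.27 44.05] | 44.11 rotvec [ 0.002 -0.003  0.003]
```

View pics/w4.png

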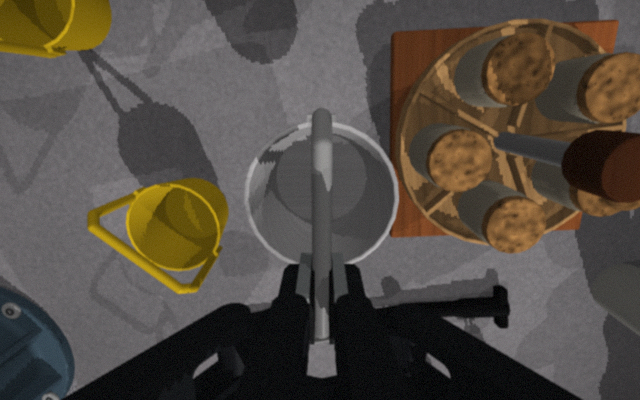

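View pics/s4.png

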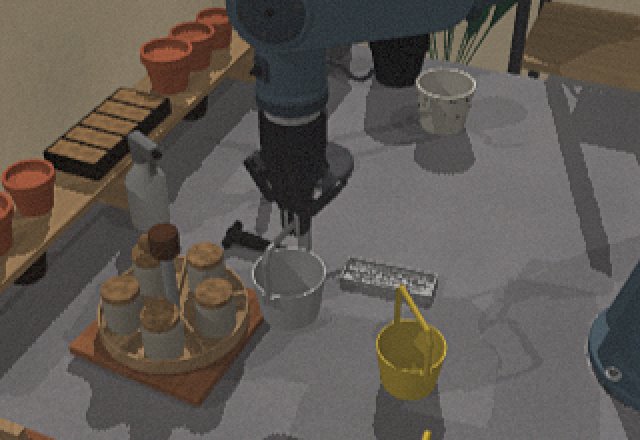

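The pail hangs level in the hand, clear of the bench. I carry it to a point in front of the hook.

```bash
python3 -m creep '0 0 0 3 0 0 0; 0 0 0.2 5 0 0 0; 0 0 0.3 5 0 0 0; 0 0 0.3 5 0 0 0; 0 0 0.3 5 0 0 0; 0 0 0.3 5 0 0 0; 0 0 0.3 5 0 0 0; 0 0 0.3 5 0 0 0; 0 0 0.2 3 0 0 0; 0 0 0 0 0 0 0' | tail -5
python3 - <<'E'
from h import *
go([.445,-.243,.2245],-6.3)
E
```

```text
time_s: 7.4
eef_pos: [0.4348, -0.2215, 0.2024]
eef_rot: [-0.46, -0.519, -0.485, 0.532]
wrist_force: [-0.1, 0.3, -2.1]
opening: 0.065
TCP [ 0.4348 -0.2215  0.2024] jaw -6.07 q [-0.71  0.04  1.82 -0.01  1.32 -0.6 ] t 7.4 F [-0.1  0.3 -2.1] open 0.065
R cols [[-0.037, 0.994, -0.106], [0.014, -0.106, -0.994], [-0.999, -0.038, -0.01]]
shift cm [-2.28  1.16  2.01] | 3.25 rotvec [ 0.004 -0.01   0.038]
```

Tilt has drifted a bit, so I correct the pose and measure with all cameras.

```bash
python3 -m creep '0 -2.2 0.3 2 0 -0.01 0.038; 0 0 0 0 0 0 0' | tail -5
python3 - <<'E'
from h import *
np.set_printoptions(precision=4,suppress=True)
go([.445,-.243,.2245],-6.3)
for n in ["wrist","side","scene"]:
    o=ctrl.get_obs(); p,d=ctrl.camera(n); cv2.imwrite(f"pics/{n}5.png",p); np.save(f"pics/{n}5.npy",d)
    A=fits(cloud(n,d,None,o))
    for z0,z1 in((.225,.27),):
        b=near(A,.45,-.218,.06,z0,z1); b=b[b[:,1]>-.225]
        print(n,"bar?",len(b),b.mean(0) if len(b) else 0)
    H=near(A,.632,-.226,.14,.17,.245); H=H[(H[:,0]<.62)&(H[:,0]>.515)&(abs(H[:,1]+.222)<.02)]
    if len(H)>10:
        print(" hook",len(H),np.polyfit(H[:,0],H[:,1],1), "x min",H[:,0].min())
        for a in np.arange(.515,.62,.01):
            q=H[(H[:,0]>=a)&(H[:,0]<a+.01)]
            if len(q): print("   ",round(a+.005,3),len(q),np.median(q[:,1]).round(4),np.percentile(q[:,2],[10,90]))
    b=near(A,.632,-.226,.02,.225,.26); print(" ball",len(b),(b.min(0)+b.max(0))/2 if len(b) else 0)
E
```

```text
time_s: 7.65
eef_pos: [0.435, -0.24, 0.2205]
eef_rot: [0.47, 0.526, 0.475, -0.526]
wrist_force: [0.4, 0.4, -2.1]
opening: 0.067
TCP [ 0.435  -0.24    0.2205] jaw -6.09 q [-0.74  0.02  1.81  0.    1.32 -0.64] t 7.65 F [ 0.4  0.4 -2.1] open 0.067
R cols [[-0.004, 0.994, -0.106], [0.005, -0.106, -0.994], [-1.0, -0.005, -0.005]]
shift cm [-0.4   1.02  0.19] | 1.11 rotvec [ 0.004 -0.005  0.005]
wrist bar? 3168 [ 0.4382 -0.1949  0.2405]
 hook 2343 [-0.1296 -0.1517] x min 0.5199105122197222
    0.52 294 -0.2198 [0.2169 0.2258]
    0.53 204 -0.2184 [0.2091 0.2254]
    0.54 204 -0.2208 [0.2024 0.2093]
    0.55 327 -0.2232 [0.2013 0.2042]
    0.56 419 -0.2243 [0.2019 0.207 ]
    0.57 619 -0.2253 [0.2075 0.2155]
    0.58 276 -0.226 [0.2146 0.2191]
 ball 0 0
side bar? 59 [ 0.4309 -0.2009  0.2434]
 hook 83 [-0.1061 -0.1622] x min 0.5188718772897677
    0.52 8 -0.2169 [0.2149 0.2227]
    0.53 9 -0.2187 [0.2033 0.2157]
    0.54 6 -0.2185 [0.1973 0.205 ]
    0.55 6 -0.22 [0.1964 0.2002]
    0.56 9 -0.2221 [0.1965 0.2076]
    0.57 9 -0.2239 [0.2012 0.2112]
    0.58 10 -0.2234 [0.2094 0.218 ]
    0.59 9 -0.2242 [0.2134 0.2195]
    0.6 6 -0.2232 [0.2163 0.2204]
    0.61 7 -0.2277 [0.2162 0.2214]
    0.62 4 -0.2288 [0.2166 0.2207]
 ball 32 [ 0.6285 -0.2275  0.2347]
scene bar? 70 [ 0.4391 -0.2031  0.2454]
 hook 91 [-0.1226 -0.1519] x min 0.5260677714056179
    0.53 16 -0.2175 [0.2089 0.2242]
    0.54 7 -0.219 [0.2008 0.2165]
    0.55 10 -0.2199 [0.1984 0.2061]
    0.56 7 -0.2209 [0.1974 0.2056]
    0.57 10 -0.2208 [0.2025 0.2101]
    0.58 9 -0.2244 [0.2101 0.2165]
    0.59 10 -0.2231 [0.2147 0.2214]
    0.6 8 -0.2245 [0.2171 0.22  ]
    0.61 9 -0.2282 [0.2165 0.2225]
    0.62 5 -0.2269 [0.2198 0.2239]
 ball 53 [ 0.6342 -0.2282  0.2369]
```

View pics/wrist5.png

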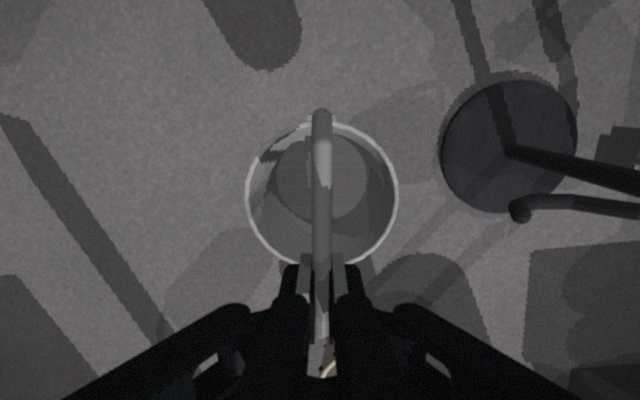

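View pics/side5.png

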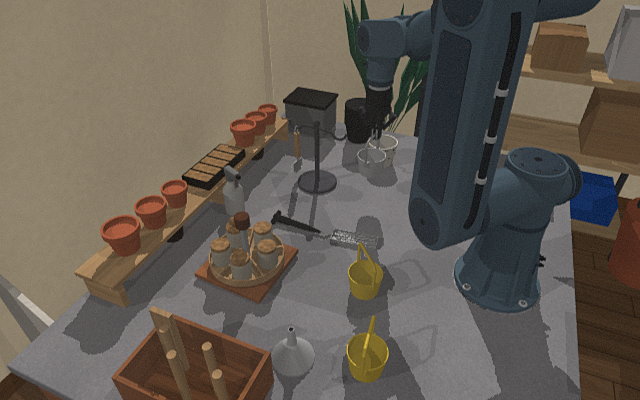

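Wrist view: the hook's upturned tip is at (520,210) and the bar at column 322. The tip tops out at z=0.226 and the hook's low point is at about (0.5525,-0.221), on which all three cameras agree. The bar must pass the tip at about 0.242, so I raise slightly and advance in stages.

```bash
python3 -m creep '0 -0.4 0.5 0 0 -0.005 0.005; 0 0 1.5 -0.1 0 0 0; 0 0 1.5 -0.1 0 0 0; 0 0 1.5 -0.1 0 0 0; 0 0 0 0 0 0 0' | tail -5
python3 - <<'E'
from h import *
go([.550,-.245,.224],-6.3)
E
```

```text
time_s: 8.43
eef_pos: [0.4887, -0.2378, 0.2211]
eef_rot: [-0.472, -0.525, -0.476, 0.525]
wrist_force: [-0.3, 0.4, -1.0]
opening: 0.066
TCP [ 0.4887 -0.2378  0.2211] jaw -5.83 q [-0.67  0.12  1.69  0.    1.33 -0.57] t 8.43 F [-0.3  0.4 -1. ] open 0.066
R cols [[-0.004, 0.995, -0.102], [0.005, -0.102, -0.995], [-1.0, -0.005, -0.004]]
shift cm [-0.32  6.17  0.09] | 6.18 rotvec [ 0.008 -0.004  0.005]
```

```bash
python3 -m creep '0 -0.5 0 0 0.006 0 0.005; 0 0 0 0 0 0 0' | tail -5
python3 - <<'E'
from h import *
go([.550,-.245,.224],-6.3)
o=ctrl.get_obs(); p,d=ctrl.camera("wrist"); cv2.imwrite("pics/w6.png",p)
p,d=ctrl.camera("side"); cv2.imwrite("pics/s6.png",cv2.resize(p[90:210,250:430],None,fx=4,fy=4))
E
```

```text
time_s: 8.68
eef_pos: [0.4885, -0.2377, 0.2261]
eef_rot: [0.471, 0.527, 0.473, -0.525]
wrist_force: [-0.0, -0.0, -1.3]
opening: 0.069
TCP [ 0.4885 -0.2377  0.2261] jaw -6.18 q [-0.67  0.12  1.69  0.    1.34 -0.57] t 8.68 F [-0.  -0.  -1.3] open 0.069
R cols [[0.0, 0.994, -0.108], [0.004, -0.108, -0.994], [-1.0, -0.0, -0.004]]
shift cm [0.21 6.2  0.06] | 6.2 rotvec [ 0.002 -0.004  0.   ]
```

View pics/w6.png

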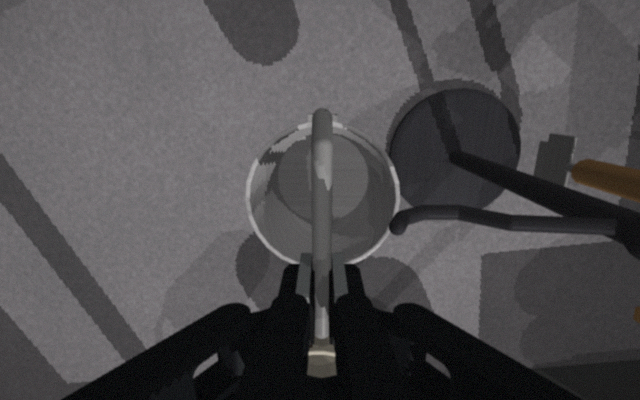

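View pics/s6.png

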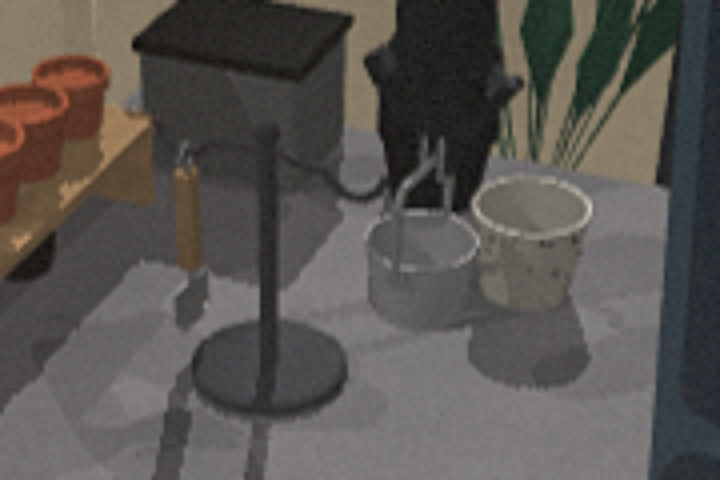

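The arch is upright, and the hook tip at (397,225) in the wrist picture lies between the fingers' edge and the middle of the bar. I advance over the tip.

```bash
python3 -m creep '0 -0.1 1.5 0 0 0 0; 0 -0.1 1.5 0 0 0 0; 0 0 0 0 0 0 0' | tail -5
python3 - <<'E'
from h import *
go([.550,-.245,.224],-6.3)
o=ctrl.get_obs(); p,d=ctrl.camera("wrist"); cv2.imwrite("pics/w7.png",p)
E
```

```text
time_s: 9.15
eef_pos: [0.5202, -0.2415, 0.2282]
eef_rot: [0.471, 0.528, 0.473, -0.525]
wrist_force: [-0.1, 0.2, -1.0]
opening: 0.065
TCP [ 0.5202 -0.2415  0.2282] jaw -6.23 q [-0.64  0.18  1.61  0.    1.35 -0.54] t 9.15 F [-0.1  0.2 -1. ] open 0.065
R cols [[0.001, 0.994, -0.109], [0.004, -0.109, -0.994], [-1.0, 0.0, -0.004]]
shift cm [0.42 3.   0.03] | 3.03 rotvec [ 0.001 -0.004 -0.   ]
```

View pics/w7.png

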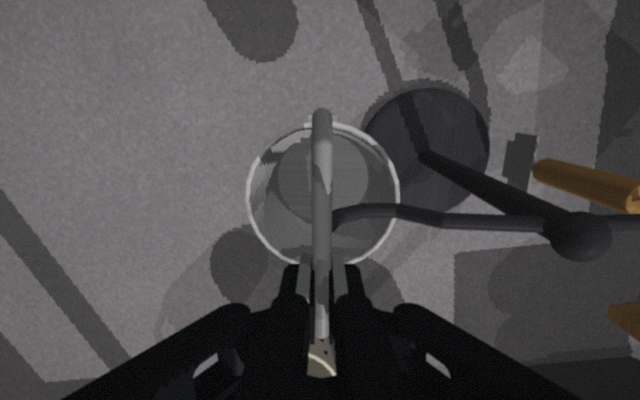

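The hook now passes under the bar at row 215, with the fingers starting at row 265. I finish the advance and then lower.

```bash
python3 -m creep '0 0 1.5 0 0 0 0; 0 0 1.4 0 0 0 0; 0 0 0 0 0 0 0' | tail -5
python3 - <<'E'
from h import *
go([.550,-.245,.191],-6.3)
o=ctrl.get_obs(); p,d=ctrl.camera("wrist"); cv2.imwrite("pics/w8.png",p)
A=fits(cloud("wrist",d,None,o)); np.set_printoptions(precision=4,suppress=True)
H=near(A,.632,-.226,.14,.19,.228); H=H[(H[:,0]<.615)&(H[:,0]>.515)&(abs(H[:,1]+.222)<.02)]
for a in np.arange(.515,.62,.01):
    q=H[(H[:,0]>=a)&(H[:,0]<a+.01)]
    if len(q): print("   ",round(a+.005,3),len(q),np.median(q[:,1]).round(4),np.percentile(q[:,2],[10,90]))
b=near(A,.55,-.19,.03,.225,.27); print(b.mean(0),len(b),b[:,2].max())
E
```

```text
time_s: 9.57
eef_pos: [0.549, -0.2443, 0.2274]
eef_rot: [0.47, 0.527, 0.474, -0.526]
wrist_force: [0.0, -0.6, -1.3]
opening: 0.069
TCP [ 0.549  -0.2443  0.2274] jaw -6.22 q [-0.62  0.24  1.54  0.    1.36 -0.51] t 9.57 F [ 0.  -0.6 -1.3] open 0.069
R cols [[-0.002, 0.994, -0.108], [0.005, -0.108, -0.994], [-1.0, -0.002, -0.005]]
shift cm [3.64 0.12 0.08] | 3.64 rotvec [ 0.001 -0.005  0.002]
    0.52 114 -0.2202 [0.2226 0.2259]
    0.53 432 -0.2198 [0.2103 0.2246]
    0.54 306 -0.2215 [0.2031 0.2095]
    0.56 293 -0.2241 [0.2017 0.2066]
    0.57 358 -0.2247 [0.2073 0.2151]
    0.58 371 -0.226 [0.2156 0.2204]
    0.59 356 -0.2272 [0.2181 0.2214]
    0.6 363 -0.2282 [0.2195 0.2228]
    0.61 380 -0.2295 [0.2205 0.2239]
[ 0.5532 -0.1945  0.2466] 2683 0.25076602149631966
```

View pics/w8.png

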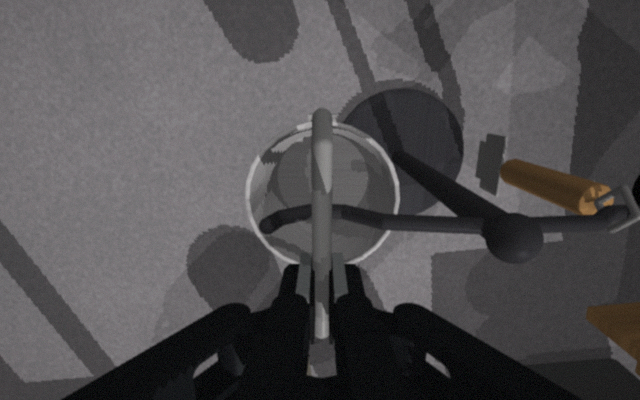

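The bar is directly over the saddle. I nudge it 2.5 mm towards the middle and lower it.

```bash
python3 -m creep '0 1.2 0.1 0.3 0 -0.005 0; 0 1.2 0 0 0 0 0; 0 0.9 0 0 0 0 0; 0 0 0 0 0 0 0' | tail -5
python3 - <<'E'
from h import *
go([.550,-.2465,.191],-6.3)
E
```

```text
time_s: 10.12
eef_pos: [0.5474, -0.2469, 0.1907]
eef_rot: [-0.47, -0.525, -0.474, 0.528]
wrist_force: [0.2, -0.7, -0.7]
opening: 0.066
TCP [ 0.5474 -0.2469  0.1907] jaw -6.25 q [-0.62  0.28  1.57 -0.    1.29 -0.51] t 10.12 F [ 0.2 -0.7 -0.7] open 0.066
R cols [[-0.005, 0.994, -0.109], [0.002, -0.109, -0.994], [-1.0, -0.005, -0.001]]
shift cm [-0.04  0.26 -0.07] | 0.27 rotvec [ 0.001 -0.001  0.005]
```

```bash
python3 -m creep '0 0.1 0.25 0 0 0 0.005; 0 0.2 0 0 0 0 0; 0 0 0 0 0 0 0' | tail -5
python3 - <<'E'
from h import *
go([.550,-.2465,.191],-6.3)
o=ctrl.get_obs(); p,d=ctrl.camera("side"); cv2.imwrite("pics/s9.png",cv2.resize(p[90:210,250:430],None,fx=4,fy=4))
p,d=ctrl.camera("wrist"); cv2.imwrite("pics/w9.png",p)
E
```

```text
time_s: 10.5
eef_pos: [0.5508, -0.2476, 0.1898]
eef_rot: [0.473, 0.527, 0.471, -0.526]
wrist_force: [0.0, 0.7, 1.0]
opening: 0.07
TCP [ 0.5508 -0.2476  0.1898] jaw -6.24 q [-0.62  0.28  1.57  0.    1.29 -0.51] t 10.5 F [0.  0.7 1. ] open 0.07
R cols [[0.002, 0.994, -0.109], [-0.0, -0.109, -0.994], [-1.0, 0.002, 0.0]]
shift cm [-0.12 -0.09 -0.1 ] | 0.18 rotvec [ 0.001  0.    -0.002]
```

View pics/s9.png

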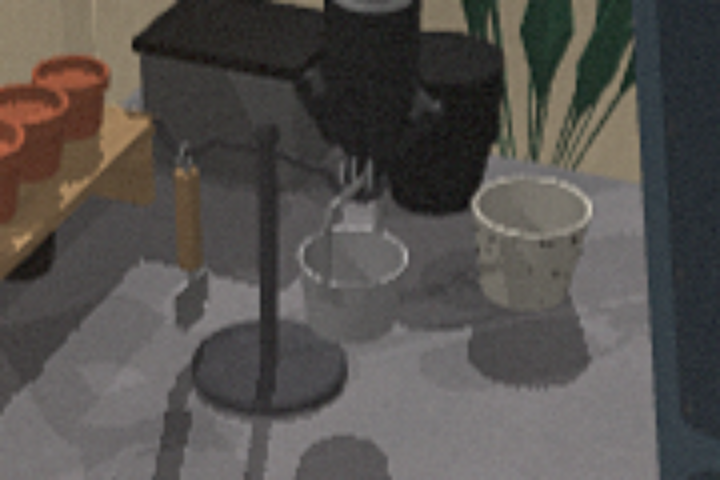

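View pics/w9.png

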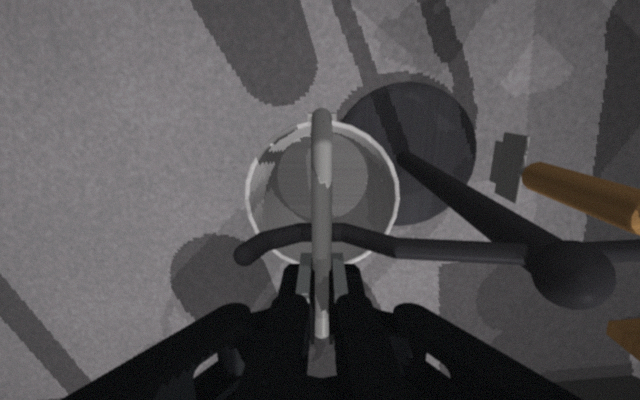

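The bar rests on the hook: the force went from -1.3 to +1.0 N, and the bar crosses the saddle at (320,235). I open gradually, then withdraw straight up.

```bash
python3 -m creep '0.15 0 0 0 0 0 0; 0.3 0 0 0 0 0 0; 0.45 0 0 0 0 0 0; 0.45 0 0 0 0 0 0' | tail -5
python3 - <<'E'
from h import *
go([.550,-.2465,.30],-6.3)
p,d=ctrl.camera("wrist"); cv2.imwrite("pics/w10.png",p)
E
```

```text
time_s: 11.1
eef_pos: [0.5511, -0.2479, 0.1895]
eef_rot: [0.473, 0.527, 0.471, -0.526]
wrist_force: [-0.6, -0.5, 0.7]
opening: 0.449
TCP [ 0.5511 -0.2479  0.1895] jaw -6.25 q [-0.62  0.28  1.57  0.    1.28 -0.51] t 11.1 F [-0.6 -0.5  0.7] open 0.449
R cols [[0.003, 0.994, -0.109], [-0.001, -0.109, -0.994], [-1.0, 0.003, 0.001]]
shift cm [-11.05  -0.09  -0.12] | 11.05 rotvec [ 0.001  0.001 -0.003]
```

View pics/w10.png

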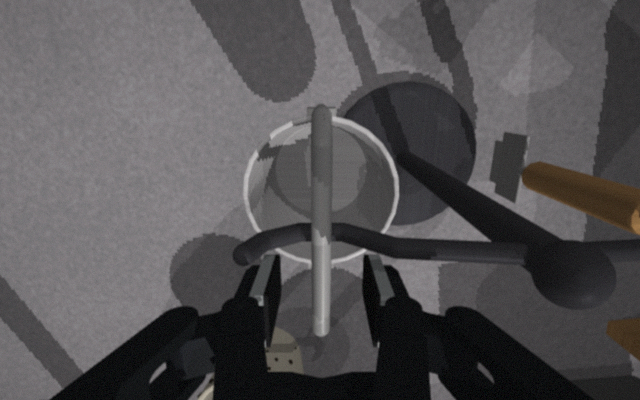

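The pail hangs free, with its bar from (321,110) to (321,333) and the hook crossing at row 232. I move straight up.

```bash
python3 -m creep '0.5 -2 0 0 0 0 0; 0.5 -3 0 0 0 0 0; 0.5 -3 0 0 0 0 0; 0.5 -3 0 0 0 0 0; 0.5 0 0 0 0 0 0' | tail -5
python3 - <<'E'
from h import *
np.set_printoptions(precision=4,suppress=True)
go([.52,-.10,.30],0)
o=ctrl.get_obs()
for n in["side","scene","wrist"]:
    p,d=ctrl.camera(n); cv2.imwrite(f"pics/{n}11.png",p); np.save(f"pics/{n}11.npy",d)
    A=fits(cloud(n,d,None,o))
    b=near(A,.553,-.2205,.055,.19,.225); 
    r=near(A,.553,-.2205,.06,.13,.152); print(n,"rim",len(r),circ(r),np.percentile(r[:,2],[5,50,95]))
p=cv2.imread("pics/side11.png");s=cv2.imread("pics/scene11.png")
cv2.imwrite("pics/z11.png",np.hstack([cv2.resize(p[100:220,250:370],(400,400)),cv2.resize(s[100:230,190:320],(400,400))]))
E
```

```text
time_s: 11.78
eef_pos: [0.5514, -0.2482, 0.309]
eef_rot: [0.475, 0.527, 0.469, -0.526]
wrist_force: [0.6, -0.3, 0.4]
opening: 0.499
TCP [ 0.5514 -0.2482  0.309 ] jaw -6.25 q [-0.62  0.19  1.44  0.    1.5  -0.51] t 11.78 F [ 0.6 -0.3  0.4] open 0.499
R cols [[0.007, 0.994, -0.109], [-0.004, -0.109, -0.994], [-1.0, 0.007, 0.003]]
shift cm [  0.82  -4.74 -14.39] | 15.17 rotvec [-0.109  0.003 -0.007]
side rim 172 (array([ 0.5508, -0.2215]), np.float64(0.044441414977804516)) [0.1307 0.1368 0.1434]
scene rim 236 (array([ 0.5556, -0.2215]), np.float64(0.04441672641429997)) [0.131  0.1386 0.1465]
wrist rim 1823 (array([ 0.5542, -0.2258]), np.float64(0.04302529157076925)) [0.1315 0.1442 0.1477]
```

View pics/z11.png

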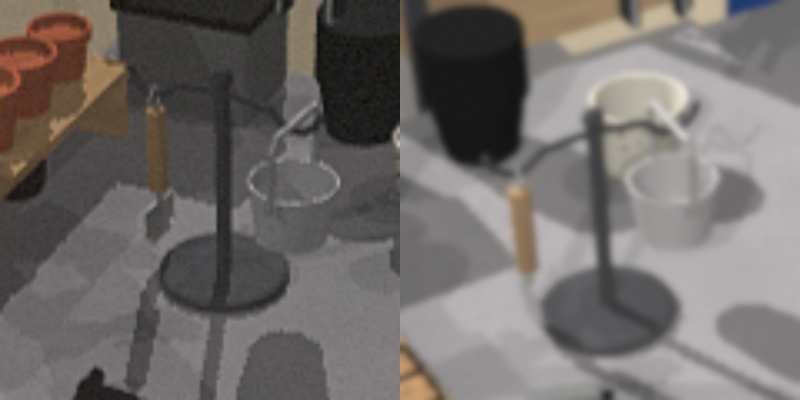

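The pail hangs on the free hook, upright, with its rim at z=0.144 as expected. The side view shows it at (295,200) and the trowel on the rear hook is unchanged. Next I move over the carousel and measure it with the wrist camera.

```bash
python3 -m creep '0.9 0 0.5 -4 0 0 0; 0.9 0 0.6 -5 0 0 0; 0.9 0 0.6 -5 0 0 0; 0.9 0 0.6 -5 0 0 0; 0.9 0 0.6 -5 0 0 0; 0.9 0 0.6 -5 0 0 0; 0.9 0 0.6 -4 0 0 0; 0.9 0 0.6 0 0 0 0; 0.9 0 0 0 0 0 0' | tail -5
python3 - <<'E'
from h import *
np.set_printoptions(precision=4,suppress=True)
go([.649,.12,.31],-6.2)
o=ctrl.get_obs(); p,d=ctrl.camera("wrist"); cv2.imwrite("pics/w12.png",p);np.save("pics/w12.npy",d)
E
```

```text
time_s: 13.05
eef_pos: [0.6285, 0.0859, 0.2885]
eef_rot: [-0.464, -0.522, -0.479, 0.532]
wrist_force: [-1.3, -0.2, 0.7]
opening: 0.898
TCP [0.6285 0.0859 0.2885] jaw -6.42 q [-0.05  0.29  1.36  0.01  1.52  0.06] t 13.05 F [-1.3 -0.2  0.7] open 0.898
R cols [[-0.025, 0.993, -0.112], [0.007, -0.112, -0.994], [-1.0, -0.025, -0.004]]
shift cm [-2.18  1.6  -3.63] | 4.53 rotvec [-0.004 -0.004  0.025]
```

View pics/w12.png

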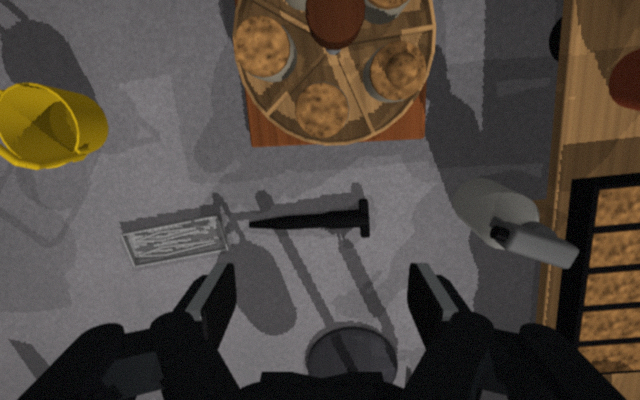

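The wrist view shows the knobbed jar at (400,72), to the right of the axis, but the carousel is cut off at the top. I shift further.

```bash
python3 -m creep '0.9 -2.2 1 -5 0 0 0.025; 0.9 -2 0 -4 0 0 0; 0.9 0 0 0 0 0 0' | tail -5
cat > car.py <<'E'
from h import *
np.set_printoptions(precision=4,suppress=True)
import sys
def run(n,tag,ax=(.649,.220)):
    o=ctrl.get_obs(); p,d=ctrl.camera(n); cv2.imwrite(f"pics/{n}{tag}.png",p); np.save(f"pics/{n}{tag}.npy",d)
    W=cloud(n,d,None,o);A=fits(W)
    K=near(A,*ax,.035,.18,.2); c=cv2.minEnclosingCircle((K[:,:2]*1000).astype(np.float32)) if len(K)>20 else None
    print(n,"handle top",len(K),c, K.mean(0) if len(K) else None)
    # plinth top z .022
    P=near(A,*ax,.17,.012,.026); 
    if len(P)>100:
        r=cv2.minAreaRect((P[:,:2]*1000).astype(np.float32)); print(" plinth rect",len(P),r)
    # rim ring top z=.054+-
    R=near(A,*ax,.12,.048,.060); R=R[np.hypot(R[:,0]-ax[0],R[:,1]-ax[1])>.094]
    if len(R)>30: print(" rim",len(R),circ(R))
    T=near(A,*ax,.11,.097,.14); T=T[np.hypot(T[:,0]-ax[0],T[:,1]-ax[1])>.03]
    T0=T[(T[:,2]<.108)]; k=T[T[:,2]>.115]
    print(" ball",len(k),k.mean(0) if len(k) else 0,k[:,2].max() if len(k) else 0)
    # cluster tops
    g=np.zeros((300,300),np.uint8); ij=((T0[:,:2]-np.array(ax))*1000+150).astype(int).clip(0,299); g[ij[:,0],ij[:,1]]=255
    g=cv2.morphologyEx(g,cv2.MORPH_CLOSE,np.ones((7,7)))
    N,L,S,C=cv2.connectedComponentsWithStats(g)
    for i in range(1,N):
        if S[i,4]>150:
            m=L[ij[:,0],ij[:,1]]==i
            cc,rr=cv2.minEnclosingCircle(((T0[m][:,:2])*1000).astype(np.float32)); 
            print("  lid",S[i,4],np.round(cc,1),round(rr,1),"ang",round(np.degrees(np.arctan2(cc[1]/1000-ax[1],cc[0]/1000-ax[0])),1),"r",round(np.hypot(cc[1]/1000-ax[1],cc[0]/1000-ax[0])*1000,1))
    return A
E
python3 - <<'E'
from car import *
go([.649,.17,.33],-6.2)
run("wrist","13")
E
```

```text
time_s: 13.48
eef_pos: [0.6491, 0.1706, 0.3297]
eef_rot: [0.468, 0.529, 0.471, -0.529]
wrist_force: [0.3, -0.9, -0.0]
opening: 0.9
TCP [0.6491 0.1706 0.3297] jaw -6.88 q [0.08 0.34 1.22 0.   1.59 0.2 ] t 13.47 F [ 0.3 -0.9 -0. ] open 0.9
R cols [[-0.003, 0.993, -0.12], [0.003, -0.12, -0.993], [-1.0, -0.003, -0.003]]
shift cm [-0.03 -0.01  0.06] | 0.07 rotvec [-0.012 -0.003  0.003]
wrist handle top 1711 ((648.3259887695312, 217.80726623535156), 19.88883399963379) [0.6484 0.2184 0.1847]
 plinth rect 3796 ((648.1727294921875, 217.67257690429688), (210.19508361816406, 210.74046325683594), 86.70868682861328)
 rim 1925 (array([0.6484, 0.2179]), np.float64(0.10084874017078471))
 ball 548 [0.7019 0.1825 0.1273] 0.1333251331444265
  lid 2000 [582.7 215.6] 25.4 ang -176.2 r 66.4
  lid 2003 [625.7 279.6] 25.3 ang 111.4 r 64.0
  lid 1990 [630.3 154.3] 25.3 ang -105.9 r 68.3
  lid 2007 [700.2 258.4] 25.4 ang 36.8 r 63.9
  lid 1319 [703.  180.9] 25.4 ang -35.9 r 66.7
```

View pics/wrist13.png

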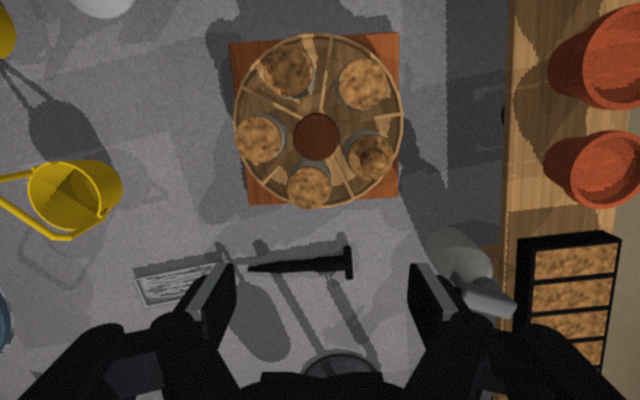

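The wrist fit is very consistent:
- The axis is at (0.6483, 0.2178), and the plinth is 210 mm square with yaw -3.3°, so its front is at azimuth 176.7°.
- The jar with the knob is at azimuth -34.0°. The other lids sit exactly 72° apart.

A turn of -149.3° is needed. I start with the jaws at +90° so the turn fits in one grip.

```bash
python3 -m creep '0.9 0 0 0 -0.17 0 0; 0.9 0 0 0 -0.17 0 0; 0.9 0 0 0 -0.17 0 0; 0.9 0 0 0 -0.17 0 0; 0.9 0 0 0 -0.17 0 0; 0.9 0 0 0 -0.17 0 0; 0.9 0 0 0 -0.17 0 0; 0.9 0 0 0 -0.17 0 0; 0.9 0 0 0 -0.17 0 0; 0.9 0 0 0 -0.16 0 0' | tail -5; python3 -c "
from h import *
go([.6483,.2178,.25],90)"
```

```text
time_s: 14.78
eef_pos: [0.6445, 0.1438, 0.316]
eef_rot: [0.698, -0.012, 0.716, 0.008]
wrist_force: [0.6, -0.5, 0.7]
opening: 0.903
TCP [0.6445 0.1438 0.316 ] jaw 91.6 q [ 0.04  0.34  1.25 -0.    1.58 -1.56] t 14.78 F [ 0.6 -0.5  0.7] open 0.903
R cols [[-0.025, -0.028, 0.999], [-0.005, 1.0, 0.028], [-1.0, -0.004, -0.025]]
shift cm [6.55 7.41 0.75] | 9.92 rotvec [ 0.028 -0.025  0.005]
```

```bash
python3 -m creep '0.9 0 3.7 0.4 0 0 0; 0.9 2 3.7 0.4 0.028 -0.025 0; 0.9 3 0 0 0 0 0; 0.9 0 0 0 0 0 0' | tail -5; python3 -c "
from h import *
go([.6483,.2178,.146],90)"
```

```text
time_s: 15.28
eef_pos: [0.6493, 0.2089, 0.2601]
eef_rot: [0.705, 0.001, 0.709, -0.007]
wrist_force: [-1.4, 0.2, -0.2]
opening: 0.899
TCP [0.6493 0.2089 0.2601] jaw 89.4 q [ 0.14  0.4   1.27 -0.01  1.48 -1.42] t 15.28 F [-1.4  0.2 -0.2] open 0.899
R cols [[-0.006, 0.01, 1.0], [-0.008, 1.0, -0.01], [-1.0, -0.008, -0.006]]
shift cm [11.41  0.98 -0.05] | 11.45 rotvec [-0.01  -0.006  0.008]
```

```bash
python3 -m creep '0.9 3 1 0 0 -0.006 0.008; 0.9 3 0 0 0 0 0; 0.9 2 0 0 0 0 0; 0.9 0 0 0 0 0 0' | tail -5; python3 -c "
from h import *
go([.6483,.2178,.146],90)"
```

```text
time_s: 15.78
eef_pos: [0.652, 0.2126, 0.1821]
eef_rot: [0.709, 0.006, 0.705, -0.006]
wrist_force: [-0.7, 0.3, -0.2]
opening: 0.894
TCP [0.652  0.2126 0.1821] jaw 89.0 q [ 0.14  0.46  1.35 -0.    1.33 -1.41] t 15.78 F [-0.7  0.3 -0.2] open 0.894
R cols [[0.005, 0.017, 1.0], [-0.0, 1.0, -0.017], [-1.0, -0.0, 0.005]]
shift cm [ 3.61  0.51 -0.39] | 3.67 rotvec [-0.017  0.005  0.   ]
```

```bash
python3 -m creep '0.9 0 0.5 -0.4 0 0.005 0; 0.9 0 0 0 0 0 0' | tail -5; python3 -c "
from h import *
go([.6483,.2178,.146],90)"
```

```text
time_s: 16.02
eef_pos: [0.6494, 0.2175, 0.1851]
eef_rot: [0.708, 0.007, 0.706, -0.006]
wrist_force: [-0.4, -0.1, -0.2]
opening: 0.898
TCP [0.6494 0.2175 0.1851] jaw 88.94 q [ 0.15  0.46  1.35 -0.    1.33 -1.4 ] t 16.02 F [-0.4 -0.1 -0.2] open 0.898
R cols [[0.003, 0.018, 1.0], [0.0, 1.0, -0.018], [-1.0, 0.0, 0.003]]
shift cm [ 3.91  0.02 -0.12] | 3.91 rotvec [-0.018  0.003 -0.   ]
```

```bash
python3 -m creep '0.9 2 0 -0.1 0 0.003 0; 0.9 1.9 0 0 0 0 0; 0.9 0 0 0 0 0 0' | tail -5; python3 -c "
from h import *
go([.6483,.2178,.146],90)"
```

```text
time_s: 16.4
eef_pos: [0.6485, 0.2179, 0.1442]
eef_rot: [0.707, 0.006, 0.707, -0.006]
wrist_force: [0.2, 0.3, -0.2]
opening: 0.902
TCP [0.6485 0.2179 0.1442] jaw 88.98 q [ 0.15  0.5   1.38  0.    1.27 -1.4 ] t 16.4 F [ 0.2  0.3 -0.2] open 0.902
R cols [[0.001, 0.018, 1.0], [0.001, 1.0, -0.018], [-1.0, 0.001, 0.001]]
shift cm [-0.18 -0.01 -0.02] | 0.18 rotvec [-0.018  0.001 -0.001]
```

Centred on the handle. I close, then make a small test turn.

```bash
python3 -m creep '0.6 0 0 0 0 0 0; 0.3 0 0 0 0 0 0; 0 0 0 0 0 0 0; 0 0 0 0 0 0 0; 0 0 0 0 0 0 0' | tail -4; python3 -c "
from h import *
go([.6483,.2178,.144],90)"; python3 -m creep '0 0 0 0 0.05 0 0; 0 0 0 0 0.1 0 0; 0 0 0 0 0.1 0 0; 0 0 0 0 0.05 0 0; 0 0 0 0 0 0 0' | tail -4; python3 -c "
from h import *
go([.6483,.2178,.144],-60.3)"
```

```text
eef_pos: [0.6485, 0.2181, 0.1442]
eef_rot: [0.707, 0.006, 0.707, -0.006]
wrist_force: [0.8, 0.5, -1.7]
opening: 0.451
TCP [0.6485 0.2181 0.1442] jaw 88.99 q [ 0.15  0.5   1.38  0.    1.27 -1.4 ] t 17.02 F [ 0.8  0.5 -1.7] open 0.451
R cols [[0.001, 0.018, 1.0], [0.001, 1.0, -0.018], [-1.0, 0.001, 0.001]]
shift cm [ 0.02 -0.03 -0.02] | 0.04 rotvec [-0.018  0.001 -0.001]
eef_pos: [0.6486, 0.2184, 0.1443]
eef_rot: [0.698, 0.115, 0.697, -0.114]
wrist_force: [-0.2, 0.4, -0.8]
opening: 0.455
TCP [0.6486 0.2184 0.1443] jaw 71.31 q [ 0.15  0.5   1.38  0.    1.27 -1.09] t 17.65 F [-0.2  0.4 -0.8] open 0.455
R cols [[0.001, 0.32, 0.947], [0.001, 0.947, -0.32], [-1.0, 0.001, 0.001]]
shift cm [ 0.03 -0.07 -0.01] | 0.07 rotvec [-0.845  0.001 -0.001]
```

```bash
python3 -m creep '0 0 0 0 0.06 0 0; 0 0 0 0 0.12 0 0; 0 0 0 0 0.12 0 0; 0 0 0 0 0.12 0 0; 0 0 0 0 0.12 0 0; 0 0 0 0 0.12 0 0; 0 0 0 0 0.12 0 0; 0 0 0 0 0.1 0 0; 0 0 0 0 0.05 0 0; 0 0 0 0 0 0 0' | tail -4
python3 - <<'E'
from car import *
go([.6483,.2178,.144],-60.3)
run("wrist","14",(.6483,.2178))
E
```

```text
eef_pos: [0.6493, 0.219, 0.1443]
eef_rot: [0.569, 0.421, 0.568, -0.419]
wrist_force: [1.2, 0.1, -1.3]
opening: 0.452
TCP [0.6493 0.219  0.1443] jaw 17.1 q [ 0.15  0.5   1.38  0.    1.26 -0.15] t 18.9 F [ 1.2  0.1 -1.3] open 0.452
R cols [[0.003, 0.956, 0.294], [0.001, 0.294, -0.956], [-1.0, 0.003, -0.0]]
shift cm [ 0.03 -0.13  0.09] | 0.16 rotvec [ 1.351 -0.002 -0.002]
wrist handle top 11586 ((648.30126953125, 217.8059539794922), 34.99310302734375) [0.6469 0.2224 0.1864]
 plinth rect 6955 ((648.1053466796875, 218.28799438476562), (209.59942626953125, 209.95791625976562), 86.7300796508789)
 rim 4071 (array([0.6482, 0.2183]), np.float64(0.10056231213184519))
 ball 133 [0.6377 0.1543 0.129 ] 0.13222268036273338
  lid 2038 [582.1 215.8] 25.7 ang -178.2 r 66.2
  lid 2044 [625.6 279.9] 25.4 ang 110.1 r 66.1
  lid 2041 [700.  258.6] 25.5 ang 38.3 r 65.9
```

View pics/wrist14.png

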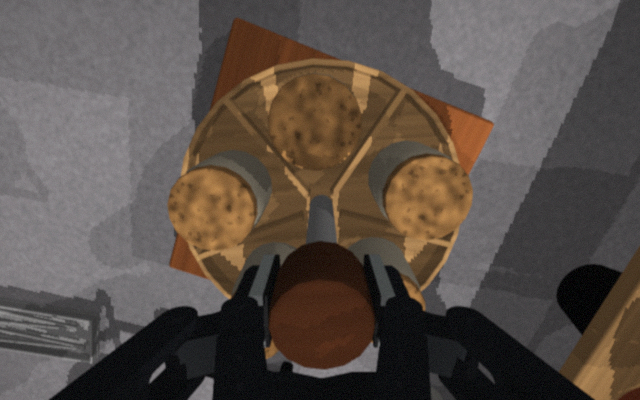

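The turn so far is 71.9°. The lids are again on their 72° grid and the ball knob is at -106°, so the grip has not slipped. 77.4° remain.

```bash
python3 -m creep '0 0 -0.1 0.1 0.06 0 0; 0 0 0 0 0.13 0 0; 0 0 0 0 0.13 0 0; 0 0 0 0 0.13 0 0; 0 0 0 0 0.13 0 0; 0 0 0 0 0.13 0 0; 0 0 0 0 0.13 0 0; 0 0 0 0 0.12 0 0; 0 0 0 0 0.06 0 0; 0 0 0 0 0 0 0' | tail -4
python3 - <<'E'
from car import *
go([.6483,.2178,.144],-60.3)
E
```

```text
eef_pos: [0.6504, 0.2189, 0.1443]
eef_rot: [0.286, 0.649, 0.287, -0.644]
wrist_force: [0.4, 0.2, -1.4]
opening: 0.454
TCP [0.6504 0.2189 0.1443] jaw -42.19 q [0.15 0.5  1.38 0.   1.26 0.89] t 20.2 F [ 0.4  0.2 -1.4] open 0.454
R cols [[0.006, 0.741, -0.672], [0.003, -0.672, -0.741], [-1.0, 0.002, -0.007]]
shift cm [ 0.03 -0.08  0.22] | 0.23 rotvec [ 0.316 -0.007 -0.001]
```

```bash
python3 -m creep '0 0 -0.1 0.2 0.08 0 0; 0 0 0 0 0.12 0 0; 0 0 0 0 0.08 0 0; 0 0 0 0 0.03 0 0; 0 0 0 0 0 0 0' | tail -4
python3 - <<'E'
from car import *
go([.6483,.2178,.144],-60.3)
for n in ("wrist","side","scene"): run(n,"15",(.6483,.2178))
p=cv2.imread("pics/side15.png");s=cv2.imread("pics/scene15.png")
cv2.imwrite("pics/z15.png",np.hstack([cv2.resize(p[190:310,180:300],(400,400)),cv2.resize(s[220:345,275:400],(400,400))]))
E
```

```text
eef_pos: [0.6507, 0.2186, 0.1443]
eef_rot: [0.183, 0.687, 0.185, -0.678]
wrist_force: [0.5, 0.3, -1.6]
opening: 0.456
TCP [0.6507 0.2186 0.1443] jaw -59.82 q [0.15 0.49 1.38 0.   1.25 1.19] t 20.82 F [ 0.5  0.3 -1.6] open 0.456
R cols [[0.012, 0.503, -0.864], [0.005, -0.864, -0.503], [-1.0, 0.002, -0.013]]
shift cm [ 0.02 -0.05  0.25] | 0.26 rotvec [ 0.008 -0.013 -0.001]
wrist handle top 11692 ((648.3881225585938, 217.84161376953125), 34.98051071166992) [0.6521 0.22   0.1864]
 plinth rect 6255 ((648.399169921875, 218.224609375), (209.48814392089844, 209.53848266601562), 86.62420654296875)
 rim 4032 (array([0.6485, 0.2181]), np.float64(0.10056630174069368))
 ball 159 [0.5841 0.2138 0.1288] 0.13168808317258116
  lid 2036 [631.  281.7] 25.7 ang 105.2 r 66.2
  lid 2039 [699.6 176.7] 25.5 ang -38.7 r 65.8
  lid 2038 [703.2 254. ] 25.5 ang 33.4 r 65.7
side handle top 22 ((638.8465576171875, 217.66629028320312), 26.495012283325195) [0.6326 0.2176 0.1829]
 plinth rect 1047 ((646.3854370117188, 220.30685424804688), (212.77000427246094, 211.42678833007812), 86.84820556640625)
 rim 264 (array([
[... 213 characters left out ...]
.1 282.5] 26.5 ang 106.5 r 67.5
  lid 1802 [701.6 256.3] 25.5 ang 35.8 r 65.7
  lid 641 [701.8 183. ] 24.2 ang -33.0 r 63.8
scene handle top 221 ((650.99267578125, 219.58554077148438), 34.66646194458008) [0.6552 0.2224 0.187 ]
 plinth rect 1256 ((652.1270141601562, 219.56512451171875), (214.7105712890625, 211.12802124023438), 87.12477111816406)
 rim 372 (array([0.6512, 0.2196]), np.float64(0.10115960883890861))
 ball 82 [0.5887 0.2275 0.1248] 0.13267556379860043
  lid 1127 [586.8 225.6] 25.0 ang 172.8 r 62.0
  lid 1916 [631.8 284.1] 28.6 ang 104.0 r 68.4
  lid 342 [636.2 156.6] 24.8 ang -101.2 r 62.4
  lid 1897 [703.  178.5] 26.6 ang -35.7 r 67.4
  lid 1897 [706.7 256.1] 27.2 ang 33.3 r 69.8
```

View pics/wrist15.png

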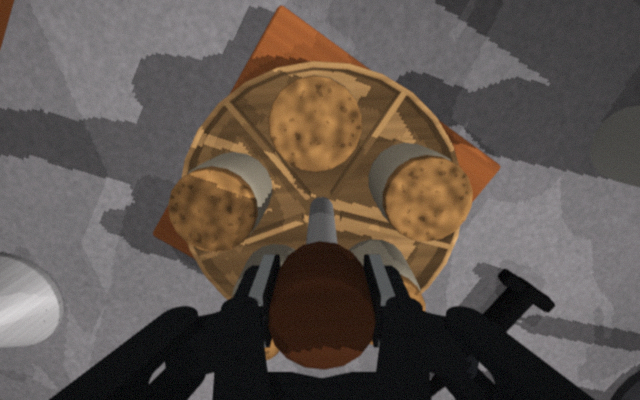

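View pics/z15.png

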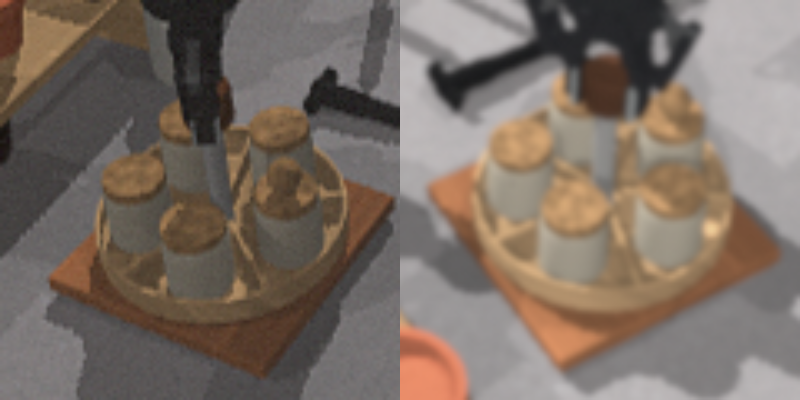

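The jar with the ball lid is at the front. From the three visible lids its slot is at 177.4°, against a target of 176.7°. One last fine trim.

```bash
python3 -m creep '0 0 0 0.1 0.012 0 0; 0 0 0 0 0 0 0; 0 0 0 0 0 0 0' | tail -4
python3 - <<'E'
from car import *
go([.6483,.2178,.144],-60.3)
run("wrist","16",(.6485,.2181))
p,d=ctrl.camera("side"); cv2.imwrite("pics/side16.png",p); A=fits(cloud("side",d))
r=near(A,.553,-.2205,.06,.13,.152); print("pail rim",circ(r),np.percentile(r[:,2],[5,95]))
print(ctrl.get_obs()["dq"])
E
```

```text
eef_pos: [0.6508, 0.2187, 0.1443]
eef_rot: [0.179, 0.689, 0.181, -0.678]
wrist_force: [2.5, 0.9, -1.8]
opening: 0.453
TCP [0.6508 0.2187 0.1443] jaw -60.5 q [0.15 0.49 1.39 0.   1.25 1.2 ] t 21.35 F [ 2.5  0.9 -1.8] open 0.453
R cols [[0.014, 0.492, -0.87], [0.006, -0.87, -0.492], [-1.0, 0.002, -0.016]]
shift cm [ 0.02 -0.05  0.26] | 0.26 rotvec [-0.004 -0.016 -0.002]
wrist handle top 11709 ((648.6436767578125, 218.20468139648438), 34.98720932006836) [0.652  0.2201 0.1864]
 plinth rect 6268 ((648.2085571289062, 217.93223571777344), (210.36029052734375, 209.98033142089844), 86.54643249511719)
 rim 4003 (array([0.6485, 0.2181]), np.float64(0.10055185539434537))
 ball 162 [0.5843 0.2146 0.1289] 0.13135157495267635
  lid 2048 [631.7 281.6] 25.5 ang 104.8 r 65.7
  lid 2044 [699. 176.] 25.7 ang -39.8 r 65.8
  lid 2038 [703.7 253.4] 25.5 ang 32.6 r 65.5
pail rim (array([ 0.5509, -0.2216]), np.float64(0.04456063872335344)) [0.1304 0.1448]
[ 0.0019 -0.0003  0.0012  0.0013  0.0009 -0.0019]
```

View pics/side16.png

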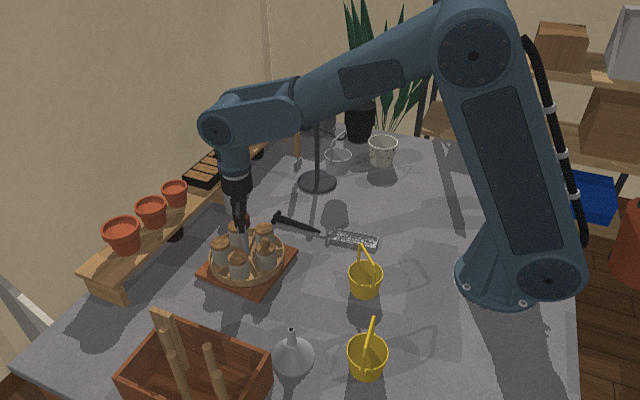

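The jar is at 176.5° against a target of 176.6°. The pail still hangs at (337,160) in the side view, the bystanders are in place and the arm is still. I hand in.

```bash
python3 -c "
from bench import ctrl
print(ctrl.hand_in())"
```

```text
the job is handed in; nothing more can be done
None
```

The job is done and handed in at about 21.5 s of the 64 s allowed. No verdict came back.

- **Pail:** I gripped the steel pail's handle bar off-centre, brought it in over the hook tip and let it down onto the saddle of the free front hook. In the last check it still hung upright, with its rim at z ≈ 0.144 m as expected.
- **Carousel:** I turned it by the centre handle through -149.5° in one grip, with no slip seen. From the other lids, the ball-knob jar stands at azimuth 176.5°. The plinth front is at 176.6°.
- **At the end:** The gripper is closed on the handle (opening 0.45) and the arm is still, with a wrist force of about 3 N. All five jars are in their compartments. The bystanders look unmoved in the pictures, but I did not measure them again.

**Disagreements:** The measured TCP sits about 2.5 mm off the fitted carousel axis while holding the handle, with almost no side force. The side and scene cameras differ by up to about 6 mm in x, so I relied on the wrist camera for the final angles.

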